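Bait an egg trap with feed nuggets, guavas and a slat bundle

ROBOT

A 6-joint arm with a two-finger parallel gripper is mounted at the origin on the work surface. World frame = base frame: x ahead of the robot, y to its left, z up, the work surface at z = 0. Lengths are in m, angles in rad, forces in N, time in s.
With the tool pointing down it reaches from about 0.35 to 0.8 m from the base axis. Payload 7.3 kg.
Tool frame: the origin (TCP) lies on the centre line of the jaws, within the pads' length; the fingertips stand 8 mm ahead of it and the grasp point (between the pads) lies 11 mm behind it (arm.tip_reach is the distance from the TCP to the fingertips, in m); z points along the fingers, y is the line along which they close (so a half turn about z gives the same grasp; the last joint's range is limited). The gripper opens to 85 mm and grips with 20 to 120 N. Pads are 22 mm wide; open, the fingers measure 114 mm over their backs; the gripper's body (76 mm by 85 mm) begins 54 mm behind the grasp point. The pads swing forward as they close: fully open they stand 13 mm farther back than shut.
Start: joints at [-1.256, 0.342, 1.524, -0, 1.275, -0.146], TCP at [0.233, -0.47, 0.239] pointing down, gripper open.
Joint ranges: [-2.53, 2.53], [-0.77, 2.02], [0.04, 2.7], [-1, 4.14], [0.28, 2.66], [-3.11, 3.11]. Speed limits (rad/s): [2.57, 2.57, 3.14, 3.14, 3.14, 3.14].

INTERFACE

Orientations are given as a rotation vector (axis times angle).
In Python, from workcell import arm, eyes gives the robot as it stands.
- The arm moves only by the tool servo_tool, never from a script. Its argument "series" is a list of rows, each an object of numbers: "x", "y", "z": the shift along the tool's x, y, z in m; "wx", "wy", "wz": the turn, a rotation vector about the tool's x, y, z in rad; "claw": the finger opening in m, from 0 to 0.0854. A call has 1 to 10 rows; each row is the pose to reach, as a shift and turn from the pose commanded when the call began, along the tool's axes at that moment; what a row does not reach only later rows make up. A row lasts 1/10 s, in which the tool goes at most 50 mm and 8.59 degrees, less where a joint would pass 70% of its speed; a pose out of reach is approached as far as the arm can. A call with a gripper value outside its range is refused whole. The fingers move at their own pace and stop on an object; "grip_force" is the grip in N (left out, the last holds). Time passes only in rows, so rows that repeat a pose let the fingers close. It gives the time, the measured TCP pose, the force, the opening and the grip force at its end, in the units of the state.
- arm.read_state(): the state, without advancing time (a new reading comes with each control period).
- eyes.grab_frame(name): name is "side" or "top" or "wrist"; returns a dict with "frame" (420x560x3 uint8, red, green, blue), "z_map" (420x560 float32, m along the optical axis (not along the pixel's ray), 0 where there is no reading), "K" (3x3 intrinsics, pixels), "rvec" (rotation vector, rad) and "tvec" (3), from world to camera coordinates, as OpenCV has them. Camera axes: x right, y down, z forward; pixel columns grow to the right and rows downward; lengths in m; the calibration is good to about 2 mm. A picture is of the moment at which its call begins.
- arm.hand_in(): hands the job in; it is judged then, once.
Trained networks look in a picture, given as the dict that the camera call returned (one of the last four; its "shot" number tells which), for a name from the list of things; names that differ only in an ending like _2 or _b are one class to them, and where a whole thing is asked for, a point or a joint stands for the part that bears it (a point fixed in the world has none). Each returns a list of dicts, best first, with "score" (0 to 1); they miss things now and then, are a little off and sometimes report something else, mostly with a low value. They report only what shows in the picture. A call takes as long as a camera call. They do not tell look-alikes from the thing itself.
- eyes.trace(picture, query): "pixels" (420x560 bool, what is visible of it) and "centre" ([row, column] in pixels, amid what is visible of it).
- eyes.pinpoint(picture, query): "centre" ([row, column] in pixels: a listed point, or the origin of a listed thing).
The state is a dict: "time_s": time; "joint_positions": joint angles; "joint_vel": joint speeds; "joint_torque": joint torques, N m; "eef_pos": TCP position; "tool_rot": TCP orientation; "wrist_force": force on the tool from outside, world axes, zero at the start; "ft_torque": the same for the moment, N m; "finger_gap": finger opening in m; "grip_force": force on a finger pad.
Only numpy, scipy, OpenCV 4.12 (cv2) and the standard library are available. Lean on these libraries where they do the work, as an engineer would, in place of code of your own. Each camera call takes 0.05 s, during which the arm holds its last target. There are 200 camera calls.

TASK

Get this egg trap ready: with the green scoop, scoop all the feed nuggets out of the black tray and tip them into the grey round tub (fingers off the nuggets in the tray; only one that has spilt outside it may be picked up by hand). When they are all in, lower every guava gently into the tub on top of them, without dropping it in, then lay the strapped slat bundle level across the middle of the tub's rim. Leave the scoop lying upright and flat on its plywood board, and do not disturb the tin or the brush.

Things in the scene. Friction and masses are not known exactly. Their poses are not given: they have to be found in the camera images.
- tub: Round grey plastic tub, fixed to the table: 110 mm tall, outer radius 86 mm at the foot and 100 mm at the rim, wall 4 mm, floor 5 mm thick. Origin: centre of its underside on the table; z up.
- tub_mouth (a point): Centre of the tub's open mouth, at rim height, 110 mm above the table.
- tray: Shallow black open feed tray, fixed: 280 x 130 mm outside, 32 mm tall, walls and floor 4 mm, slippery (friction about 0.3). Origin: centre of its underside; x along its length. Nuggets start at x -10 to 100 mm; the -x part is empty, room to set the 95 mm scoop blade down behind them. The +x end wall (inner face at x 136 mm) backs them when the scoop is pushed under them along +x.
- board: Plywood board lying fixed on the table, 380 x 200 x 6 mm, on which the scoop lies and belongs. Origin: centre of its underside; x along its length.
- scoop: Green plastic feed scoop, 120 g: flat blade 95 mm long (x), 84 mm wide (79 inside), 2.2 mm thick, square-edged lip, side walls rising from 7 mm at the lip to 46 mm, back wall 52 mm; a level handle runs back from the top of the back wall. Origin: centre of the blade's underside; x forward to the lip, z up when it lies upright. Blade slippery (friction 0.3).
- scoop_grip (a point): Middle of the scoop's handle, 110 mm behind the blade's centre and 56 mm above the blade's underside; the handle is a bar 22 mm wide, 22 mm tall, 118 mm long along the scoop's x (from 47 to 165 mm behind the blade's centre). Axes as the scoop's.
- scoop_lip (a point): Middle of the scoop's front lip, at its underside, 47.5 mm ahead of the blade's centre. Axes as the scoop's.
- nugget0: Pressed feed nugget: brown three-lobed lump, rounded all over, about 30 mm across and 19 mm thick, 14 g, lying flat; origin at its centre (z through its thickness). 4 to 6 of the six are there.
- nugget1: Pressed feed nugget: brown three-lobed lump, rounded all over, about 30 mm across and 19 mm thick, 14 g, lying flat; origin at its centre (z through its thickness). 4 to 6 of the six are there.
- nugget2: Pressed feed nugget: brown three-lobed lump, rounded all over, about 30 mm across and 19 mm thick, 14 g, lying flat; origin at its centre (z through its thickness). 4 to 6 of the six are there.
- nugget3: Pressed feed nugget: brown three-lobed lump, rounded all over, about 30 mm across and 19 mm thick, 14 g, lying flat; origin at its centre (z through its thickness). 4 to 6 of the six are there.
- nugget4: Pressed feed nugget: brown three-lobed lump, rounded all over, about 30 mm across and 19 mm thick, 14 g, lying flat; origin at its centre (z through its thickness). 4 to 6 of the six are there.
- nugget5: Pressed feed nugget: brown three-lobed lump, rounded all over, about 30 mm across and 19 mm thick, 14 g, lying flat; origin at its centre (z through its thickness). 4 to 6 of the six are there.
- fruit0: Ripe guava: yellow-green, 54 mm across and 54 mm tall, flattened on the underside so that it stands, 75 g; stands on the table at the start (centre 27 mm up). 2 or 3 of the three are there. Origin at its centre.
- fruit1: Ripe guava: yellow-green, 54 mm across and 54 mm tall, flattened on the underside so that it stands, 75 g; stands on the table at the start (centre 27 mm up). 2 or 3 of the three are there. Origin at its centre.
- fruit2: Ripe guava: yellow-green, 54 mm across and 54 mm tall, flattened on the underside so that it stands, 75 g; stands on the table at the start (centre 27 mm up). 2 or 3 of the three are there. Origin at its centre.
- bundle: Egg bundle: three wooden slats one above another with thin spacers, held by two black rubber straps; 250 mm long (along x), 36 mm wide, 30 mm tall, about 160 g. Origin: centre of its underside; z up. The single slats in the pile and boxes are not it.
- tin: Bystander: bare metal tin, 54 mm across, 75 mm tall, standing between the tray and the tub. Origin: centre of its underside.
- brush: Bystander: flat paint brush, 190 mm long, 52 mm wide, 18 mm thick, lying beyond the tray. Origin: on its underside near its middle.
Mind the look-alikes: they are no part of the job. There is more than one size of the scoop; the one meant has the size given above.

How it is judged:
By the outcome, as a careful person would: the job done as asked, in the order asked, and still so for the second after the job is handed in, with the robot touching nothing.
Of nugget0, nugget1, nugget2, nugget3, nugget4, nugget5 only 4 to 6 are there at a start; the rules pass over those that are not, and their reading is None.
Of fruit0, fruit1, fruit2 only 2 to 3 are there at a start; the rules pass over those that are not, and their reading is None.
At some moment in a run one of scoop, bundle may be knocked a few centimetres aside while the robot is not near it.
It also fails if it takes over 210 s, if anything falls off the work surface, if the arm or the gripper's body presses on something with over 40 N, if the wrist force passes 120 N, or if a joint passes its speed limit or range.

## Working session

There is one attempt and no reset: what is moved stays moved. The work goes in short steps, Python scripts to look and compute and a tool call to move; the robot and the scene stay as the last step left them, time stands still between calls to the robot, and variables do not carry over. Pictures are saved under pics/ and viewed, at most 14 in all, crops included, and the job is handed in when it is done.

Besides the shell and the picture viewer there is one more tool, called after "Request:" as name(argument=value, ...) on one line, values as JSON. servo_tool: Moves the arm, as the interface text tells. Its arguments: {"type":"object","properties":{"series":{"type":"array"},"grip_force":{"type":"number"}},"required":["series"]}

```bash
mkdir -p pics; ls
cat > h.py <<'E'
import numpy as np, cv2
from scipy.spatial.transform import Rotation as R
from workcell import arm, eyes
def cam(p):
    Rm=cv2.Rodrigues(np.array(p["rvec"],float))[0]; return Rm,np.array(p["tvec"],float).ravel(),np.array(p["K"],float)
def pts(p,mask=None):
    Rm,t,K=cam(p); z=p["z_map"]; m=(z>0) if mask is None else (mask&(z>0))
    v,u=np.nonzero(m); d=z[v,u]; c=np.stack([(u-K[0,2])/K[0,0]*d,(v-K[1,2])/K[1,1]*d,d],1)
    return (c-t)@Rm
def at_z(p,rc,zw):
    Rm,t,K=cam(p); ray=Rm.T@np.array([(rc[1]-K[0,2])/K[0,0],(rc[0]-K[1,2])/K[1,1],1]); o=-Rm.T@t
    return o+ray*(zw-o[2])/ray[2]
def px(p,X):
    Rm,t,K=cam(p); c=K@(Rm@np.array(X,float)+t); return c[1]/c[2],c[0]/c[2]
def save(p,n,crop=None,s=1):
    f=p["frame"]
    if crop: f=f[crop[0]:crop[1],crop[2]:crop[3]]
    cv2.imwrite(f"pics/{n}.png",cv2.resize(f[:,:,::-1],None,fx=s,fy=s,interpolation=cv2.INTER_CUBIC))
def rect(p,mask,zlo=-1,zhi=9):
    P=pts(p,mask); P=P[(P[:,2]>zlo)&(P[:,2]<zhi)]
    (c,s,a)=cv2.minAreaRect(P[:,:2].astype(np.float32)); 
    return np.round(c,4),np.round(s,4),round(a,1),np.round(np.percentile(P[:,2],[5,50,95]),4)
def st():
    s=arm.read_state(); print({k:np.round(s[k],4).tolist() for k in("time_s","eef_pos","tool_rot","joint_positions","wrist_force","finger_gap","grip_force")}); return s
def move(target,rv=None):
    "print shift in tool axes to reach world target pos & rot matrix"
    s=arm.read_state(); Rt=R.from_rotvec(s["tool_rot"]); d=Rt.inv().apply(np.array(target)-s["eef_pos"])
    w=(Rt.inv()*rv).as_rotvec() if rv is not None else np.zeros(3)
    print("shift",d.round(4),"turn",w.round(4),"deg",np.degrees(np.linalg.norm(w)).round(1))
E
cat > a.py <<'E'
from h import *
st()
for n in("top","side"):
    p=eyes.grab_frame(n); save(p,n+"0",s=1.42)
    print(n,"cam at",(-cam(p)[0].T@cam(p)[1]).round(3))
    for q in("tub","tray","board","scoop","nugget0","fruit0","bundle","tin","brush"):
        for r in eyes.trace(p,q):
            if r["score"]>.3: print(q,round(r["score"],2),np.round(r["centre"]),*rect(p,r["pixels"]))
    for q in("tub_mouth","scoop_grip","scoop_lip","scoop","bundle","nugget0","fruit0"):
        print(q,[(round(r["score"],2),np.round(r["centre"],1).tolist()) for r in eyes.pinpoint(p,q)])
E
python3 a.py
```

```text
pics
{'time_s': 0.0, 'eef_pos': [0.2333, -0.4699, 0.2386], 'tool_rot': [-3.0571, -0.7171, 0.0002], 'joint_positions': [-1.256, 0.3428, 1.525, -0.0, 1.2754, -0.146], 'wrist_force': [0.202, 0.1753, -0.3193], 'finger_gap': 0.0854, 'grip_force': 0.0}
top cam at [ 0.448 -0.188  1.569]
tub 0.71 [240. 123.] [0.4395 0.2502] [0.2087 0.2061] 54.7 [-1.00e-04  1.06e-02  1.10e-01]
tray 0.97 [188. 250.] [ 0.6101 -0.1077] [0.1468 0.2904] 5.0 [-0.0013  0.0053  0.0338]
board 0.77 [205. 342.] [ 0.5779 -0.4107] [0.3843 0.2062] 4.6 [0.0003 0.0062 0.0124]
scoop 0.82 [194. 347.] [ 0.5438 -0.4088] [0.0851 0.2139] 83.1 [0.0037 0.0117 0.0756]
scoop 0.75 [304. 293.] [ 0.2584 -0.2202] [0.0673 0.1577] 14.2 [-0.0036  0.0041  0.0509]
scoop 0.69 [230. 434.] [ 0.4835 -0.6535] [0.064  0.1581] 1.2 [-0.0025  0.006   0.0511]
nugget0 0.39 [194. 237.] [ 0.5844 -0.0687] [0.0218 0.0215] 87.8 [0.016  0.0222 0.0267]
fruit0 0.8 [233. 199.] [0.4628 0.0376] [0.0451 0.0445] 1.1 [0.0383 0.0494 0.057 ]
fruit0 0.78 [236. 236.] [ 0.4579 -0.0776] [0.0512 0.0464] 45.1 [0.036  0.0476 0.0571]
bundle 0.6 [165. 142.] [0.6651 0.2231] [0.04
[... 1917 characters left out ...]
97] [0.0515 0.0855] 67.7 [0.012  0.0718 0.0768]
brush 0.78 [235. 179.] [ 0.7779 -0.0962] [0.1918 0.0652] 82.1 [0.001  0.0143 0.0182]
tub_mouth [(0.64, [372.1, 249.4]), (0.47, [228.2, 179.2])]
scoop_grip [(0.71, [243.3, 378.9]), (0.7, [157.2, 313.3]), (0.67, [123.3, 334.2])]
scoop_lip [(0.97, [219.3, 374.8]), (0.76, [158.3, 270.0]), (0.51, [107.7, 341.3])]
scoop [(0.86, [231.1, 379.7]), (0.84, [162.8, 279.0]), (0.73, [115.9, 339.3]), (0.58, [374.3, 249.8])]
bundle [(0.97, [343.3, 167.7]), (0.35, [239.4, 256.1])]
nugget0 [(0.52, [267.5, 245.0]), (0.5, [249.7, 243.1]), (0.42, [259.6, 224.6]), (0.41, [236.3, 257.1]), (0.41, [245.6, 221.0])]
fruit0 [(0.91, [298.7, 276.4]), (0.84, [259.7, 290.3])]
```

View pics/top0.png

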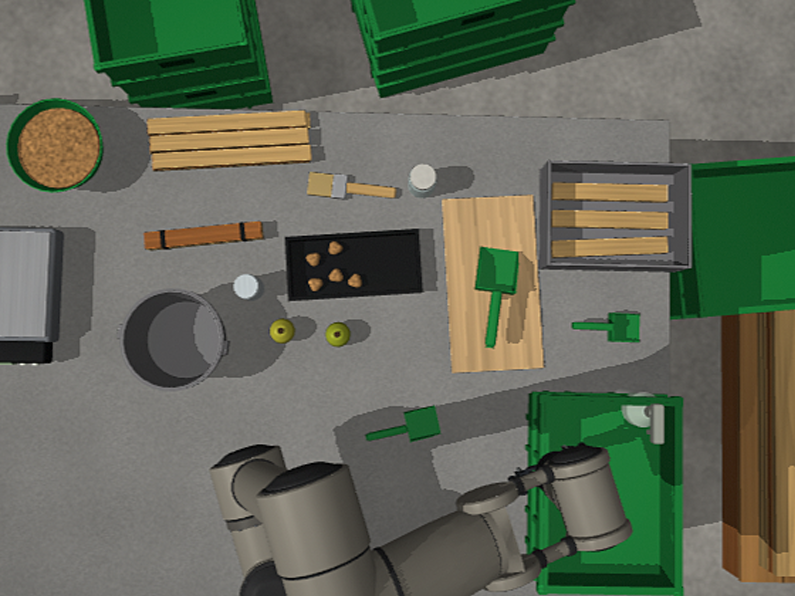

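View pics/side0.png

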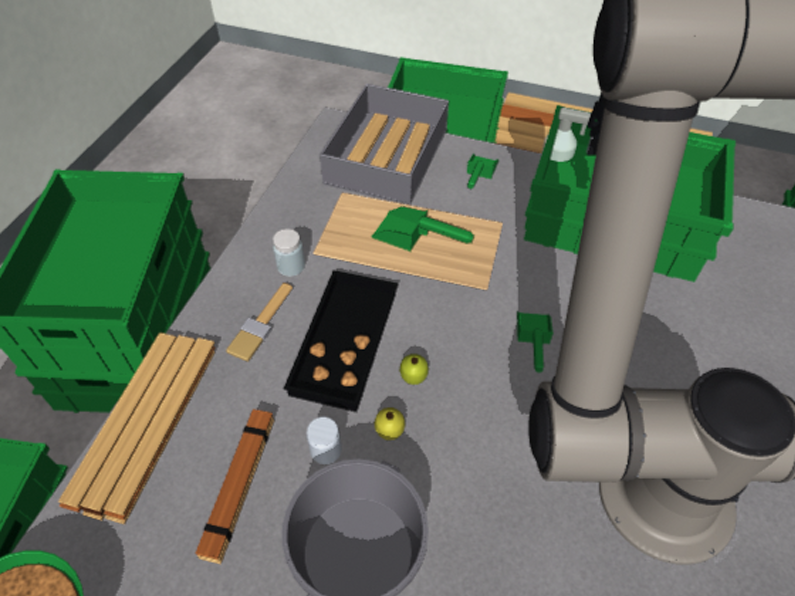

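The meant scoop is the one on the board at top-camera pixel (347,194), 85 × 214 mm. The others at (293,304) and (434,230) are about 64 × 158 mm, so too small. There are 5 nuggets, 2 guavas, and the strapped bundle is at (142,165). I'll confirm with one crop and measure precisely.

```bash
cat > b.py <<'E'
from h import *
p=eyes.grab_frame("top"); save(p,"scoopcrop",(110,290,300,480),4)
def best(q,i=0): return eyes.trace(p,q)[i]["pixels"]
P=pts(p); 
# tub rim
Q=P[(abs(P[:,2]-.11)<.006)&(np.hypot(P[:,0]-.44,P[:,1]-.25)<.13)]
A=np.c_[2*Q[:,:2],np.ones(len(Q))]; s=np.linalg.lstsq(A,(Q[:,:2]**2).sum(1),rcond=None)[0]
print("tub",s[:2],np.sqrt(s[2]+s[0]**2+s[1]**2),len(Q))
f=p["frame"].astype(int); 
print("tray rim",rect(p,best("tray"),.026,.036)); print("tray all",rect(p,best("tray")))
m=best("scoop"); print("scoop handle",rect(p,m,.066,.085)); print("scoop floor",rect(p,m,.0065,.014)); print("scoop >30",rect(p,m,.03,.085))
for q,z in(("scoop_grip",.062),("scoop_lip",.006),("scoop",.006),("nugget0",.0135),("fruit0",.027),("bundle",0.)):
    for r in eyes.pinpoint(p,q):
        if r["score"]>.4: print(q,round(r["score"],2),at_z(p,r["centre"],z).round(4))
b=best("bundle"); print("bundle",rect(p,b,.024,.036)); print("board",rect(p,best("board"),.004,.009)); print("tin",[rect(p,r["pixels"]) for r in eyes.trace(p,"tin")])
for c in((.4628,.0376),(.4579,-.0776)):
    Q=P[(np.hypot(P[:,0]-c[0],P[:,1]-c[1])<.045)&(P[:,2]>.03)&(P[:,2]<.065)]; d=Q[Q[:,2]>.03]; print("fruit",(cv2.minEnclosingCircle(d[:,:2].astype(np.float32))))
E
python3 b.py
```

```text
tub [0.43956289 0.24946798] 0.09956515611746701 676
tray rim (array([ 0.6068, -0.1073]), array([0.1381, 0.288 ]), 4.8, array([0.0271, 0.0314, 0.0353]))
tray all (array([ 0.6071, -0.1055]), array([0.139 , 0.2953]), 4.8, array([-0.0014,  0.0054,  0.034 ]))
scoop handle (array([ 0.4964, -0.4035]), array([0.0222, 0.1204]), 82.7, array([0.0675, 0.0729, 0.0782]))
scoop floor (array([ 0.5456, -0.4061]), array([0.0848, 0.2122]), 82.2, array([0.0068, 0.0096, 0.013 ]))
scoop >30 (array([ 0.5376, -0.4075]), array([0.0851, 0.203 ]), 82.6, array([0.0367, 0.0703, 0.0774]))
scoop_grip 0.9 [ 0.4964 -0.4039  0.062 ]
scoop_grip 0.76 [ 0.478 -0.613  0.062]
scoop_grip 0.6 [ 0.2484 -0.1839  0.062 ]
scoop_lip 0.72 [ 0.6547 -0.4244  0.006 ]
scoop_lip 0.69 [ 0.2795 -0.2996  0.006 ]
scoop_lip 0.68 [ 0.4937 -0.7317  0.006 ]
scoop_lip 0.44 [0.5545 0.1129 0.006 ]
scoop 0.93 [ 0.2632 -0.2693  0.006 ]
scoop 0.92 [ 0.6089 -0.4083  0.006 ]
scoop 0.67 [ 0.4883 -0.697   0.006 ]
scoop 0.42 [0.4655 0.04   0.006 ]
nugget0 0.6 [ 0.6445 -0.0639  0.0135]
nugget0 0.58 [ 0.6288 -0.0239  0.0135]
nugget0 0.53 [ 0.5893 -0.0632  0.0135]
nugget0 0.45 [ 0.5707 -0.0285  0.0135]
fruit0 0.81 [ 0.4539 -0.0678  0.027 ]
fruit0 0.72 [0.4346 0.2319 0.027 ]
fruit0 0.48 [0.4653 0.0361 0.027 ]
bundle 0.93 [0.6614 0.2076 0.    ]
bundle (array([0.6636, 0.2163]), array([0.0371, 0.2495]), 7.3, array([0.025 , 0.0297, 0.0349]))
board (array([ 0.5761, -0.4093]), array([0.3797, 0.1998]), 4.2, array([0.0043, 0.0065, 0.0087]))
tin [(array([0.55  , 0.1167]), array([0.057 , 0.0656]), 26.9, array([-0.0007,  0.0717,  0.0795])), (array([ 0.5441, -0.4122]), array([0.0926, 0.2145]), 82.7, array([0.0039, 0.0117, 0.0753]))]
fruit ((0.46265608072280884, 0.0397249311208725), 0.026186667382717133)
fruit ((0.45698225498199463, -0.07722041010856628), 0.026474598795175552)
```

View pics/scoopcrop.png

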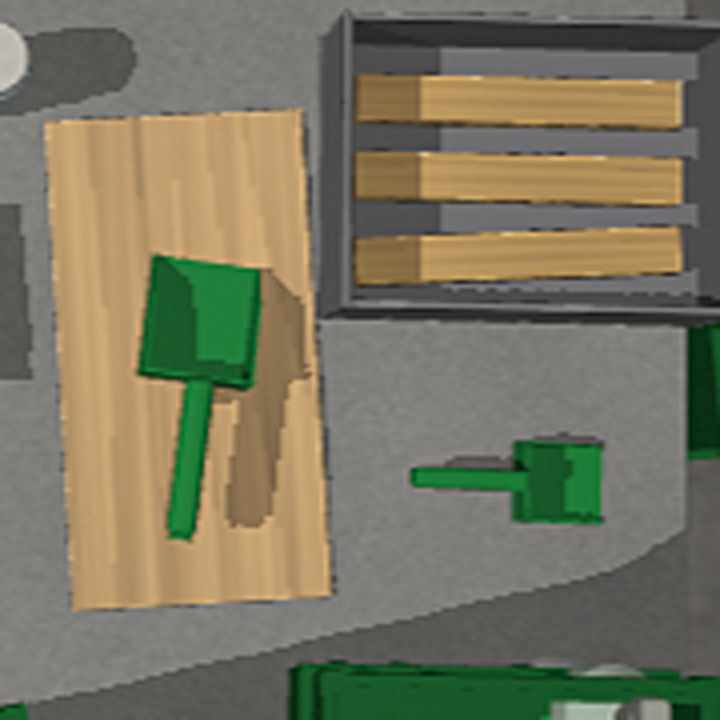

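The scoop is confirmed: of the three green scoops it is the large one, lying on the board (crop blade at (205,320), handle at (190,460)). The small ones are off the board. Next: a planner helper, then approach.

```bash
cat >> h.py <<'E'
def TR(yaw,pitch=0):
    "tool x along heading yaw (deg), pitch>0 = nose (scoop lip) down"
    return R.from_euler("ZY",[yaw,pitch],degrees=True)*R.from_euler("x",180,degrees=True)
import json,os
def plan(calls,fresh=True):
    "calls: list of lists of (pos,Rot); prints rows per call, chained through the rounded commands"
    s=arm.read_state(); p=np.array(s["eef_pos"]); r=R.from_rotvec(s["tool_rot"])
    for i,c in enumerate(calls):
        pc,rc=p,r; o=[]
        for pos,rot in c:
            d=r.inv().apply(np.array(pos)-p).round(3); w=(r.inv()*rot).as_rotvec().round(3)
            q=p+r.apply(d); qr=r*R.from_rotvec(w)
            n=max(np.linalg.norm(q-pc)/.05,np.degrees((rc.inv()*qr).magnitude())/8.59)
            o.append((d.tolist(),w.tolist(),"rows>=%.1f"%n)); pc,rc=q,qr
        print("call",i); [print("  ",x) for x in o]; p,r=pc,rc
def hist():
    s=arm.read_state(); open("fk.txt","a").write(json.dumps([list(map(float,s[k])) for k in("joint_positions","eef_pos","tool_rot")])+"\n")
E
python3 - <<'E'
from h import *
hist()
R0=TR(-7.3)
plan([[((.4925,-.403,.16),R0)],[((.4925,-.403,.049),R0)]])
E
```

```text
call 0
   ([0.262, 0.055, 0.079], [0.0, 0.0, 0.588], 'rows>=5.6')
call 1
   ([-0.0, 0.0, 0.111], [0.0, -0.0, 0.0], 'rows>=2.2')
```

Request:
servo_tool(series=[{"x": 0.262,"y": 0.055,"z": 0.079,"wz": 0.588,"claw": 0.06},{"x": 0.262,"y": 0.055,"z": 0.079,"wz": 0.588,"claw": 0.06},{"x": 0.262,"y": 0.055,"z": 0.079,"wz": 0.588,"claw": 0.06},{"x": 0.262,"y": 0.055,"z": 0.079,"wz": 0.588,"claw": 0.06},{"x": 0.262,"y": 0.055,"z": 0.079,"wz": 0.588,"claw": 0.06},{"x": 0.262,"y": 0.055,"z": 0.079,"wz": 0.588,"claw": 0.06},{"x": 0.262,"y": 0.055,"z": 0.079,"wz": 0.588,"claw": 0.06},{"x": 0.262,"y": 0.055,"z": 0.079,"wz": 0.588,"claw": 0.06}])

```text
invalid input at $.series[0]: expected keys x, y, z, wx, wy, wz, claw
```

Run:
```python
from h import *
hist(); st()
for n in("top","wrist"):
    p=eyes.grab_frame(n)
    f=p["frame"].astype(int); P=pts(p,(f[...,1]>f[...,0]+30)&(f[...,1]>f[...,2]+30))
    Q=P[(P[:,2]>.066)&(P[:,2]<.08)&(abs(P[:,0]-.5)<.1)&(abs(P[:,1]+.4)<.08)]
    if len(Q)>20: print(n,len(Q),cv2.minAreaRect(Q[:,:2].astype(np.float32)))
```

```text
{'time_s': 2.35, 'eef_pos': [0.2335, -0.4702, 0.2393], 'tool_rot': [3.0585, 0.7174, -0.0], 'joint_positions': [-1.256, 0.342, 1.5241, -0.0, 1.2754, -0.146], 'wrist_force': [-0.1687, 0.0943, -0.8659], 'finger_gap': 0.0855, 'grip_force': 0.0}
top 262 ((0.4955376386642456, -0.4036450982093811), (0.020746061578392982, 0.11849893629550934), 83.26946258544922)
```

All keys are required in every row.

Request:
servo_tool(series=[{"x": 0.262,"y": 0.055,"z": 0.079,"wx": 0,"wy": 0,"wz": 0.588,"claw": 0.06},{"x": 0.262,"y": 0.055,"z": 0.079,"wx": 0,"wy": 0,"wz": 0.588,"claw": 0.06},{"x": 0.262,"y": 0.055,"z": 0.079,"wx": 0,"wy": 0,"wz": 0.588,"claw": 0.06},{"x": 0.262,"y": 0.055,"z": 0.079,"wx": 0,"wy": 0,"wz": 0.588,"claw": 0.06},{"x": 0.262,"y": 0.055,"z": 0.079,"wx": 0,"wy": 0,"wz": 0.588,"claw": 0.06},{"x": 0.262,"y": 0.055,"z": 0.079,"wx": 0,"wy": 0,"wz": 0.588,"claw": 0.06},{"x": 0.262,"y": 0.055,"z": 0.079,"wx": 0,"wy": 0,"wz": 0.588,"claw": 0.06},{"x": 0.262,"y": 0.055,"z": 0.079,"wx": 0,"wy": 0,"wz": 0.588,"claw": 0.06}])

```text
time_s: 3.25
eef_pos: [0.4931, -0.4023, 0.1594]
tool_rot: [-3.135, 0.196, 0.002]
wrist_force: [-0.4, 0.0, -0.3]
finger_gap: 0.0599
grip_force: 0.0
```

Run:
```python
from h import *
hist(); st()
for n in("top","wrist"):
    p=eyes.grab_frame(n)
    f=p["frame"].astype(int); P=pts(p,(f[...,1]>f[...,0]+30)&(f[...,1]>f[...,2]+30))
    Q=P[(P[:,2]>.066)&(P[:,2]<.08)&(abs(P[:,0]-.5)<.1)&(abs(P[:,1]+.4)<.08)]
    if len(Q)>20: print(n,len(Q),cv2.minAreaRect(Q[:,:2].astype(np.float32)))
```

```text
{'time_s': 3.25, 'eef_pos': [0.4931, -0.4023, 0.1594], 'tool_rot': [-3.1348, 0.1964, 0.0019], 'joint_positions': [-0.8045, 0.6119, 1.3043, -0.0004, 1.2267, 0.8916], 'wrist_force': [-0.3931, 0.0265, -0.2556], 'finger_gap': 0.0599, 'grip_force': 0.0}
top 87 ((0.45844513177871704, -0.399282306432724), (0.020605692639946938, 0.04455460608005524), 80.42711639404297)
wrist 4615 ((0.4964948296546936, -0.40068918466567993), (0.0191606767475605, 0.12046654522418976), 82.45552062988281)
```

Request:
servo_tool(series=[{"x": 0,"y": 0,"z": 0.05,"wx": 0,"wy": 0,"wz": 0,"claw": 0.06},{"x": 0,"y": 0,"z": 0.09,"wx": 0,"wy": 0,"wz": 0,"claw": 0.06},{"x": 0,"y": 0,"z": 0.11,"wx": 0,"wy": 0,"wz": 0,"claw": 0.06},{"x": 0,"y": 0,"z": 0.11,"wx": 0,"wy": 0,"wz": 0,"claw": 0.03},{"x": 0,"y": 0,"z": 0.11,"wx": 0,"wy": 0,"wz": 0,"claw": 0.015},{"x": 0,"y": 0,"z": 0.11,"wx": 0,"wy": 0,"wz": 0,"claw": 0.01},{"x": 0,"y": 0,"z": 0.11,"wx": 0,"wy": 0,"wz": 0,"claw": 0.01},{"x": 0,"y": 0,"z": 0.11,"wx": 0,"wy": 0,"wz": 0,"claw": 0.01},{"x": 0,"y": 0,"z": 0.11,"wx": 0,"wy": 0,"wz": 0,"claw": 0.01}], grip_force=100)

```text
time_s: 4.25
eef_pos: [0.4931, -0.4043, 0.0524]
tool_rot: [3.132, -0.2, 0.004]
wrist_force: [-3.2, -1.6, 7.6]
finger_gap: 0.0205
grip_force: 98.3
```

Run:
```python
from h import *
hist(); st()
rows=[json.loads(l) for l in open("fk.txt")]
from scipy.optimize import least_squares
def fk(j,a):
    d1,l2,l3,d6,off,x0=a; q=j[1]+j[2]
    pl=np.array([x0+l2*np.sin(j[1])+l3*np.sin(q),0,d1+l2*np.cos(j[1])+l3*np.cos(q)])
    Rt=R.from_euler("ZYZYZ",[j[0],q,j[3],j[4],j[5]+np.pi/2])
    return R.from_euler("z",j[0]).apply(pl+np.array([0,off,0]))+Rt.apply([0,0,d6]),Rt
for j,p,t in rows:
    print((fk(j,[0]*6)[1].inv()*R.from_rotvec(t)).magnitude(), (fk(j,[0]*6)[1].inv()*R.from_rotvec(t)).as_rotvec().round(3))
```

```text
{'time_s': 4.25, 'eef_pos': [0.4931, -0.4043, 0.0524], 'tool_rot': [3.1322, -0.1999, 0.0039], 'joint_positions': [-0.8065, 0.7275, 1.4101, -0.0006, 1.0002, 0.892], 'wrist_force': [-3.1578, -1.558, 7.5729], 'finger_gap': 0.0205, 'grip_force': 98.2838}Traceback (most recent call last):
  File "<stdin>", line 11, in <module>
  File "<stdin>", line 8, in fk
  File "scipy/spatial/transform/_rotation.pyx", line 1413, in scipy.spatial.transform._rotation.Rotation.from_euler
ValueError: Expected axis specification to be a non-empty string of upto 3 characters, got ZYZYZ
```

```bash
cat >> h.py <<'E'
from scipy.optimize import least_squares
def fkR(j): return R.from_euler("ZYZ",[j[0],j[1]+j[2],j[3]])*R.from_euler("YZ",[j[4],j[5]+np.pi/2])
def fk(j,a):
    d1,l2,l3,d6,off,x0=a; q=j[1]+j[2]; Rt=fkR(j)
    return R.from_euler("z",j[0]).apply([x0+l2*np.sin(j[1])+l3*np.sin(q),off,d1+l2*np.cos(j[1])+l3*np.cos(q)])+Rt.apply([0,0,d6]),Rt
def fitfk():
    D=[json.loads(l) for l in open("fk.txt")]
    f=lambda a:np.concatenate([fk(j,a)[0]-p for j,p,t in D]+[[1e-3*(a[5]),1e-4*(a[3]-.25)]])
    s=least_squares(f,[.2,.42,.4,.25,.076,0]); print("fk",s.x.round(4),"rms",np.sqrt(np.mean(s.fun**2)).round(5),"rotres",[round((fkR(j).inv()*R.from_rotvec(t)).magnitude(),3) for j,p,t in D]); return s.x
LIM=np.array([[-2.53,2.53],[-.77,2.02],[.04,2.7],[-1,4.14],[.28,2.66],[-3.11,3.11]])
def ik(a,p,rot,j0):
    f=lambda j:np.concatenate([(fk(j,a)[0]-p)*5,(fk(j,a)[1].inv()*rot).as_rotvec()])
    s=least_squares(f,np.clip(j0,LIM[:,0]+.01,LIM[:,1]-.01),bounds=(LIM[:,0],LIM[:,1])); return s.x,np.abs(s.fun).max()
G=np.array([-.109,0,.0464])
TC=np.array([.607,-.1073]); TY=94.8
def tray2w(x,y,z): 
    v=R.from_euler("z",TY,degrees=True).apply([x,y,z]); return v+np.array([TC[0],TC[1],0])
def lip(P,yaw,pitch):
    "TCP pose that puts scoop lip at world P"
    S=R.from_euler("ZY",[yaw,pitch],degrees=True); return np.array(P)+S.apply(G-[.0475,0,0]),S*R.from_euler("x",180,degrees=True)
E
python3 - <<'E'
from h import *
r=R.from_rotvec(arm.read_state()["tool_rot"]).as_matrix(); print("tool x yaw",np.degrees(np.arctan2(r[1,0],r[0,0])),"pitch",np.degrees(np.arcsin(-r[2,0])))
up=(np.array([.4931,-.4043,.2]),TR(-7.3,-20))
over=lip(tray2w(-.033,-.017,.10),TY,0)
down=lip(tray2w(-.033,-.017,.005),TY,1)
print(over[0],down[0])
plan([[up],[over],[down]])
E
```

```text
tool x yaw -7.302371551319391 pitch -0.1543801892018052
[ 0.63979733 -0.29471287  0.1464    ] [ 0.63972757 -0.29388217  0.05412423]
call 0
   ([0.0, 0.0, -0.148], [0.003, 0.346, 0.0], 'rows>=3.0')
call 1
   ([0.106, -0.127, 0.096], [0.31, -0.251, -1.761], 'rows>=12.0')
call 2
   ([0.001, -0.0, 0.092], [0.0, -0.017, -0.0], 'rows>=1.8')
```

Request:
servo_tool(series=[{"x": 0,"y": 0,"z": -0.05,"wx": 0,"wy": 0,"wz": 0,"claw": 0.01},{"x": 0,"y": 0,"z": -0.1,"wx": 0,"wy": 0.15,"wz": 0,"claw": 0.01},{"x": 0,"y": 0,"z": -0.148,"wx": 0,"wy": 0.3,"wz": 0,"claw": 0.01},{"x": 0,"y": 0,"z": -0.148,"wx": 0,"wy": 0.346,"wz": 0,"claw": 0.01},{"x": 0,"y": 0,"z": -0.148,"wx": 0,"wy": 0.346,"wz": 0,"claw": 0.01}])

```text
time_s: 4.75
eef_pos: [0.4914, -0.403, 0.2001]
tool_rot: [3.065, -0.197, 0.538]
wrist_force: [-0.1, 0.0, -1.1]
finger_gap: 0.0205
grip_force: 98.0
```

Run:
```python
from h import *
hist(); st(); a=fitfk()
mid=(np.array([.56,-.35,.2]),TR(45,-5))
over=lip(tray2w(-.033,-.017,.10),TY,0)
down=lip(tray2w(-.033,-.017,.005),TY,1)
plan([[mid],[over],[down]])
s=arm.read_state(); j=np.array(s["joint_positions"])
for P in(mid,over,down): j,e=ik(a,P[0],P[1],j); print(j.round(2),e.round(4))
C=np.array([.4396,.2495])
for psi in (40,60,80,95,110,130):
  jj=j
  for pit in(-25,20,60,70):
    u=np.array([np.cos(np.radians(psi)),np.sin(np.radians(psi))])
    T=lip([*(C+u*(.02 if pit<40 else 0.01)),.20 if pit<40 else .10],psi,pit)
    jj,e=ik(a,T[0],T[1],jj); print(psi,pit,T[0].round(3),jj.round(2),e.round(4))
```

```text
{'time_s': 4.75, 'eef_pos': [0.4914, -0.403, 0.2001], 'tool_rot': [3.0649, -0.1969, 0.5379], 'joint_positions': [-0.9261, 0.4383, 1.5424, 0.3066, 0.9351, 0.618], 'wrist_force': [-0.1352, 0.0233, -1.0991], 'finger_gap': 0.0205, 'grip_force': 98.0141}
fk [ 0.1982  0.4807  0.3827  0.3003  0.0767 -0.008 ] rms 0.00142 rotres [0.0, 0.0, 0.0, 0.0, 0.0]
call 0
   ([0.058, -0.061, 0.021], [0.199, -0.241, -0.895], 'rows>=6.3')
call 1
   ([0.091, 0.017, 0.062], [0.038, -0.082, -0.868], 'rows>=5.8')
call 2
   ([0.001, -0.001, 0.092], [0.0, -0.017, -0.0], 'rows>=1.8')
[-0.71  0.64  1.16  0.09  1.34  0.05] 0.0
[-0.54  0.78  1.04  0.    1.32 -0.62] 0.0
[-0.53  0.84  1.17 -0.02  1.12 -0.61] 0.0
40 -25 [0.331 0.159 0.176] [ 0.   -0.14  2.34  0.47  0.65  0.54] 0.0
40 20 [0.354 0.178 0.297] [ 0.36  0.26  1.52 -0.11  1.68  1.24] 0.0
40 60 [0.418 0.231 0.259] [ 0.47  0.87  0.95 -0.27  2.33  1.26] 0.0
40 70 [0.44  0.25  0.263] [ 0.48  1.04  0.74 -0.37  2.55  1.19] 0.0
60 -25 [0.369 0.127 0.176] [-0.2  -0.    2.22  0.56  0.86 -0.03] 0.0
60 20 [0.384 0.153 0.297] [ 0.35  0.27  1.52 -0.22  1.62  0.9 ] 0.0
60
[... 539 characters left out ...]
 0.0
95 60 [0.442 0.222 0.259] [ 0.73  0.67  1.36 -0.8   1.82  0.73] 0.0
95 70 [0.44  0.25  0.263] [ 0.79  0.78  1.27 -0.89  1.97  0.75] 0.0
110 -25 [0.488 0.117 0.176] [-0.15  0.43  1.65  0.4   1.3  -0.65] 0.0
110 20 [0.478 0.145 0.297] [ 0.35  0.28  1.51 -0.36  1.37  0.07] 0.0
110 60 [0.449 0.223 0.259] [ 0.78  0.58  1.52 -0.91  1.64  0.67] 0.0
110 70 [0.44  0.25  0.263] [ 0.86  0.68  1.47 -0.99  1.77  0.73] 0.0
130 -25 [0.531 0.141 0.176] [-0.05  0.58  1.39  0.32  1.48 -0.83] 0.0
130 20 [0.511 0.164 0.297] [ 0.35  0.28  1.5  -0.34  1.25 -0.26] 0.0
130 60 [0.458 0.228 0.259] [ 0.81  0.44  1.7  -1.    1.38  0.54] 0.0567
130 70 [0.44  0.25  0.263] [ 0.89  0.52  1.63 -1.    1.53  0.6 ] 0.1449
```

Request:
servo_tool(series=[{"x": 0.058,"y": -0.061,"z": 0.021,"wx": 0.199,"wy": -0.241,"wz": -0.895,"claw": 0.01},{"x": 0.058,"y": -0.061,"z": 0.021,"wx": 0.199,"wy": -0.241,"wz": -0.895,"claw": 0.01},{"x": 0.058,"y": -0.061,"z": 0.021,"wx": 0.199,"wy": -0.241,"wz": -0.895,"claw": 0.01},{"x": 0.058,"y": -0.061,"z": 0.021,"wx": 0.199,"wy": -0.241,"wz": -0.895,"claw": 0.01},{"x": 0.058,"y": -0.061,"z": 0.021,"wx": 0.199,"wy": -0.241,"wz": -0.895,"claw": 0.01},{"x": 0.058,"y": -0.061,"z": 0.021,"wx": 0.199,"wy": -0.241,"wz": -0.895,"claw": 0.01},{"x": 0.058,"y": -0.061,"z": 0.021,"wx": 0.199,"wy": -0.241,"wz": -0.895,"claw": 0.01}])

```text
time_s: 5.45
eef_pos: [0.562, -0.3496, 0.1962]
tool_rot: [-2.861, -1.197, -0.117]
wrist_force: [1.2, -0.5, -1.1]
finger_gap: 0.0205
grip_force: 98.0
```

Request:
servo_tool(series=[{"x": 0.091,"y": 0.017,"z": 0.062,"wx": 0.038,"wy": -0.082,"wz": -0.868,"claw": 0.01},{"x": 0.091,"y": 0.017,"z": 0.062,"wx": 0.038,"wy": -0.082,"wz": -0.868,"claw": 0.01},{"x": 0.091,"y": 0.017,"z": 0.062,"wx": 0.038,"wy": -0.082,"wz": -0.868,"claw": 0.01},{"x": 0.091,"y": 0.017,"z": 0.062,"wx": 0.038,"wy": -0.082,"wz": -0.868,"claw": 0.01},{"x": 0.091,"y": 0.017,"z": 0.062,"wx": 0.038,"wy": -0.082,"wz": -0.868,"claw": 0.01},{"x": 0.091,"y": 0.017,"z": 0.062,"wx": 0.038,"wy": -0.082,"wz": -0.868,"claw": 0.01},{"x": 0.091,"y": 0.017,"z": 0.062,"wx": 0.038,"wy": -0.082,"wz": -0.868,"claw": 0.01},{"x": 0.091,"y": 0.017,"z": 0.062,"wx": 0.038,"wy": -0.082,"wz": -0.868,"claw": 0.01}])

```text
time_s: 6.25
eef_pos: [0.6413, -0.2937, 0.1431]
tool_rot: [-2.126, -2.308, 0.002]
wrist_force: [-0.3, 0.1, -1.1]
finger_gap: 0.0205
grip_force: 98.1
```

Run:
```python
from h import *
hist(); st()
p=eyes.grab_frame("wrist"); save(p,"w1",s=1.4)
p=eyes.grab_frame("side"); save(p,"s1",(140,320,120,400),2.8)
f=p["frame"].astype(int); P=pts(p,(f[...,1]>f[...,0]+30)&(f[...,1]>f[...,2]+30))
Q=(P-[TC[0],TC[1],0])@R.from_euler("z",TY,degrees=True).as_matrix()
Q=Q[(abs(Q[:,0]+.1)<.2)&(abs(Q[:,1])<.1)&(Q[:,2]>.08)]
print(len(Q),np.percentile(Q,[1,50,99],axis=0).round(4))
B=Q[Q[:,2]<.112]; print("blade",np.percentile(B,[1,50,99],axis=0).round(4)); 
A=np.c_[B[:,0],np.ones(len(B))]; 
p2=eyes.grab_frame("top"); f=p2["frame"].astype(int)
P=pts(p2,(f[...,1]>f[...,0]+30)&(f[...,1]>f[...,2]+30)); Q=(P-[TC[0],TC[1],0])@R.from_euler("z",TY,degrees=True).as_matrix()
Q=Q[(abs(Q[:,0]+.1)<.2)&(abs(Q[:,1])<.1)&(Q[:,2]>.08)]; print(len(Q),cv2.minAreaRect(Q[Q[:,0]>-.135][:,:2].astype(np.float32)),Q[:,0].max()); print(np.percentile(Q,[1,50,99],axis=0).round(4))
B=Q[Q[:,2]<.115]; print(np.polyfit(B[:,0],B[:,2],1))
for r in eyes.pinpoint(p2,"nugget0"):
    if r["score"]>.3: w=at_z(p2,r["centre"],.0135); print(((w-[TC[0],TC[1],0])@R.from_euler("z",TY,degrees=True).as_matrix()).round(3))
```

```text
{'time_s': 6.25, 'eef_pos': [0.6413, -0.2937, 0.1431], 'tool_rot': [-2.1257, -2.3078, 0.0016], 'joint_positions': [-0.5379, 0.7566, 1.0737, -0.0002, 1.3154, -0.6199], 'wrist_force': [-0.3109, 0.09, -1.0521], 'finger_gap': 0.0205, 'grip_force': 98.0823}
1481 [[-0.1998 -0.0555  0.0945]
 [-0.1003 -0.0173  0.1019]
 [-0.0284  0.0278  0.1656]]
blade [[-0.123  -0.0546  0.0941]
 [-0.0747 -0.0193  0.0986]
 [-0.028   0.0235  0.1111]]
764 ((-0.0828339010477066, 0.001124504953622818), (0.10460658371448517, 0.12012841552495956), 0.5991417169570923) -0.030276378062593826
[[-0.16   -0.0572  0.091 ]
 [-0.0707 -0.0183  0.1003]
 [-0.031   0.0273  0.4771]]
[0.00046304 0.09897976]
[ 0.08  -0.022  0.014]
[-0.005  0.036  0.014]
[0.043 0.02  0.014]
[ 0.035 -0.046  0.014]
[0.075 0.031 0.014]
```

View pics/s1.png

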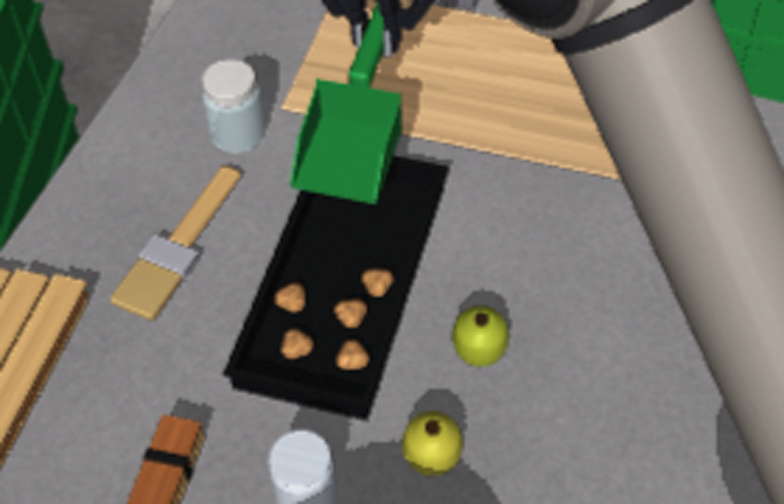

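The scoop hangs level over the empty tray end with its lip at tray x about -30 mm, and the five nuggets lie ahead of it. Next I'll descend and push pass 1.

Run:
```python
from h import *
st()
down=lip(tray2w(-.033,-.018,.0045),TY,1)
push=lip(tray2w(.133,-.018,.0035),TY,1)
plan([[down],[push]])
```

```text
{'time_s': 6.45, 'eef_pos': [0.6412, -0.2943, 0.1441], 'tool_rot': [-2.1256, -2.3101, 0.0003], 'joint_positions': [-0.539, 0.7551, 1.0739, 0.0003, 1.3149, -0.6222], 'wrist_force': [1.0577, -0.3633, -1.7151], 'finger_gap': 0.0205, 'grip_force': 98.0799}
call 0
   ([0.0, -0.0, 0.091], [-0.002, -0.019, -0.001], 'rows>=1.8')
call 1
   ([0.166, -0.0, -0.002], [0.0, -0.0, 0.0], 'rows>=3.3')
```

Request:
servo_tool(series=[{"x": 0,"y": 0,"z": 0.045,"wx": 0,"wy": -0.01,"wz": 0,"claw": 0.01},{"x": 0,"y": 0,"z": 0.075,"wx": 0,"wy": -0.019,"wz": 0,"claw": 0.01},{"x": 0,"y": 0,"z": 0.086,"wx": 0,"wy": -0.019,"wz": 0,"claw": 0.01},{"x": 0,"y": 0,"z": 0.091,"wx": 0,"wy": -0.019,"wz": 0,"claw": 0.01},{"x": 0,"y": 0,"z": 0.091,"wx": 0,"wy": -0.019,"wz": 0,"claw": 0.01}])

```text
time_s: 6.95
eef_pos: [0.6417, -0.2945, 0.0544]
tool_rot: [2.117, 2.303, -0.019]
wrist_force: [0.4, 0.3, -0.2]
finger_gap: 0.0205
grip_force: 98.2
```

Request:
servo_tool(series=[{"x": 0,"y": 0,"z": 0.002,"wx": 0,"wy": 0,"wz": 0,"claw": 0.01},{"x": 0.02,"y": 0,"z": 0.002,"wx": 0,"wy": 0,"wz": 0,"claw": 0.01},{"x": 0.04,"y": 0,"z": 0.002,"wx": 0,"wy": 0,"wz": 0,"claw": 0.01},{"x": 0.06,"y": 0,"z": 0.002,"wx": 0,"wy": 0,"wz": 0,"claw": 0.01},{"x": 0.08,"y": 0,"z": 0.002,"wx": 0,"wy": 0,"wz": 0,"claw": 0.01},{"x": 0.1,"y": 0,"z": 0.002,"wx": 0,"wy": 0,"wz": 0,"claw": 0.01},{"x": 0.115,"y": 0,"z": 0.002,"wx": 0,"wy": 0,"wz": 0,"claw": 0.01}])

```text
time_s: 7.65
eef_pos: [0.6323, -0.1784, 0.051]
tool_rot: [2.115, 2.303, -0.018]
wrist_force: [0.3, -2.9, 7.8]
finger_gap: 0.0201
grip_force: 99.1
```

```bash
cat > look.py <<'E'
from h import *
import sys
st(); p=eyes.grab_frame("side"); save(p,sys.argv[1],(140,300,180,380),3.9)
M=R.from_euler("z",TY,degrees=True).as_matrix()
for n in("side","top"):
    q=p if n=="side" else eyes.grab_frame("top")
    for r in eyes.pinpoint(q,"nugget0"):
        if r["score"]>.3: w=at_z(q,r["centre"],.0135); print(n,round(r["score"],2),((w-[TC[0],TC[1],0])@M).round(3))
E
python3 look.py s2
```

```text
{'time_s': 7.65, 'eef_pos': [0.6323, -0.1784, 0.051], 'tool_rot': [2.1149, 2.3029, -0.0179], 'joint_positions': [-0.384, 0.7573, 1.3509, -0.0187, 1.0236, -0.4594], 'wrist_force': [0.3329, -2.8921, 7.8254], 'finger_gap': 0.0201, 'grip_force': 99.1479}
side 0.67 [0.091 0.004 0.014]
side 0.67 [0.085 0.038 0.014]
side 0.66 [ 0.102 -0.018  0.014]
side 0.59 [0.01  0.047 0.014]
side 0.41 [ 0.09  -0.052  0.014]
top 0.62 [0.099 0.012 0.014]
top 0.61 [ 0.013 -0.167  0.014]
top 0.6 [ 0.093 -0.035  0.014]
top 0.54 [ 0.109 -0.02   0.014]
```

View pics/s2.png

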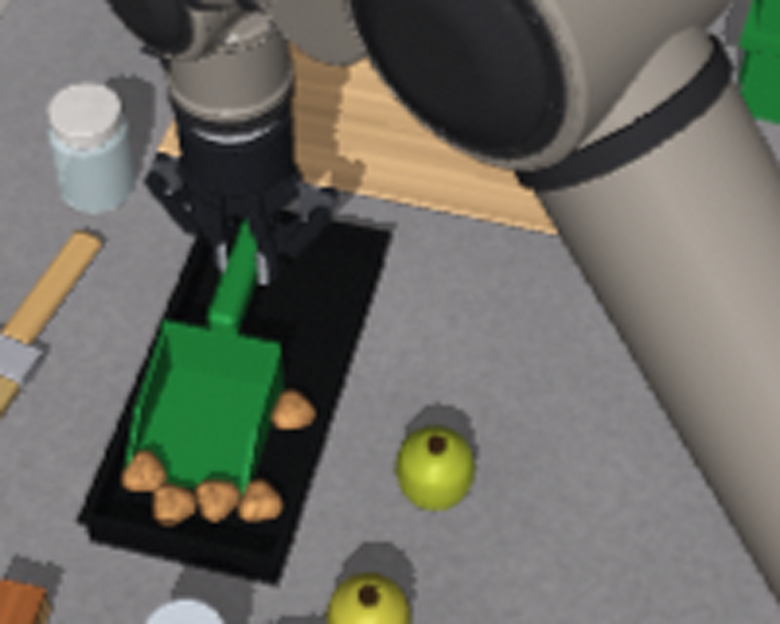

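Three nuggets are pushed ahead of the lip (crop (145,470), (175,505), (215,500)). One is at the right corner (262,500) and one beside the scoop (293,412). Continue to the wall.

Request:
servo_tool(series=[{"x": 0.01,"y": 0,"z": 0,"wx": 0,"wy": 0,"wz": 0,"claw": 0.01},{"x": 0.02,"y": 0,"z": 0,"wx": 0,"wy": 0,"wz": 0,"claw": 0.01},{"x": 0.028,"y": 0,"z": 0,"wx": 0,"wy": 0,"wz": 0,"claw": 0.01},{"x": 0.036,"y": 0,"z": 0,"wx": 0,"wy": 0,"wz": 0,"claw": 0.01},{"x": 0.044,"y": 0,"z": 0,"wx": 0,"wy": 0,"wz": 0,"claw": 0.01},{"x": 0.048,"y": 0,"z": 0,"wx": 0,"wy": 0,"wz": 0,"claw": 0.01},{"x": 0.05,"y": 0,"z": 0,"wx": 0,"wy": 0,"wz": 0,"claw": 0.01},{"x": 0.05,"y": 0,"z": 0,"wx": 0,"wy": 0,"wz": 0,"claw": 0.01}])

```text
time_s: 8.65
eef_pos: [0.6285, -0.1297, 0.0508]
tool_rot: [2.114, 2.302, -0.017]
wrist_force: [-0.4, -3.2, 10.2]
finger_gap: 0.0205
grip_force: 99.6
```

```bash
python3 look.py s3
```

```text
{'time_s': 8.65, 'eef_pos': [0.6285, -0.1297, 0.0508], 'tool_rot': [2.1142, 2.3018, -0.0173], 'joint_positions': [-0.3148, 0.7338, 1.402, -0.02, 0.9957, -0.3889], 'wrist_force': [-0.4371, -3.2404, 10.2118], 'finger_gap': 0.0205, 'grip_force': 99.6439}
side 0.56 [ 0.11  -0.023  0.014]
side 0.53 [0.121 0.005 0.014]
side 0.53 [0.086 0.043 0.014]
side 0.41 [ 0.125 -0.05   0.014]
side 0.38 [0.014 0.036 0.014]
top 0.56 [ 0.013 -0.172  0.014]
top 0.47 [ 0.12  -0.026  0.014]
top 0.42 [ 0.123 -0.041  0.014]
top 0.4 [0.014 0.045 0.014]
```

View pics/s3.png

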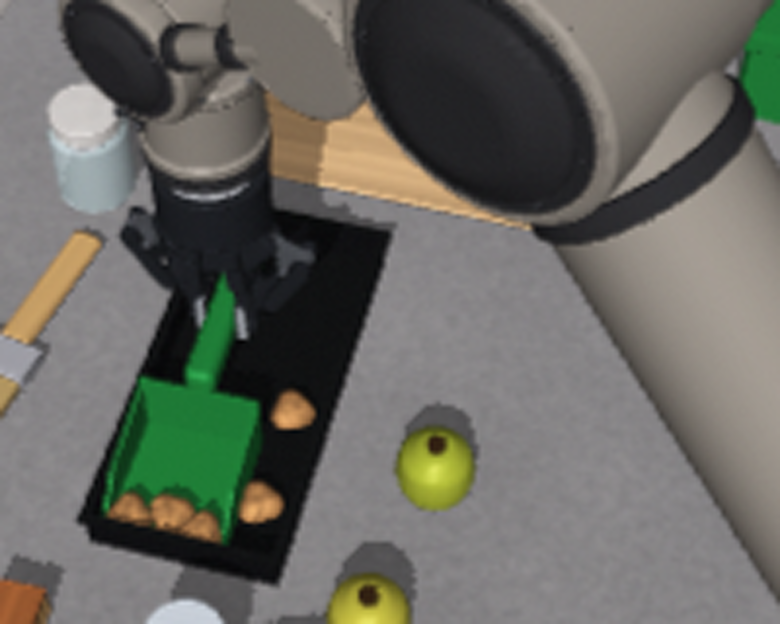

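Three nuggets sit on the blade against the end wall. Tilt up along the wall and lift.

```bash
cat > tilt.py <<'E'
from h import *
import sys
y=float(sys.argv[1])
W=[]
for p in(4,8,12,16,18): W.append(lip(tray2w(.132,y,.0055+.095*np.sin(np.radians(p))),TY,-p))
W.append(lip(tray2w(.130,y,.05),TY,-22)); W.append(lip(tray2w(.125,y,.085),TY,-26)); W.append(lip(tray2w(.11,y,.12),TY,-28));W.append(lip(tray2w(.10,y,.16),TY,-28))
# then over the tub: keep nose up
C=np.array([.4396,.2495]); u=lambda a:np.array([np.cos(np.radians(a)),np.sin(np.radians(a))])
T1=lip([*(C-u(85)*.10),.25],85,-28); T2=lip([*(C+u(85)*.03),.22],85,-25)
D=[lip([*(C+u(85)*.02),.19],85,10),lip([*(C+u(85)*.015),.15],85,40),lip([*(C+u(85)*.01),.12],85,70)]
plan([W,[T1,T2],D])
a=fitfk(); j=np.array(arm.read_state()["joint_positions"])
for t in W+[T1,T2]+D: j,e=ik(a,*t,j); print(j.round(2),e.round(4))
E
python3 tilt.py -.018
```

```text
call 0
   ([-0.003, -0.002, 0.003], [0.003, 0.089, 0.001], 'rows>=0.6')
   ([-0.005, -0.002, 0.008], [0.003, 0.159, 0.001], 'rows>=0.5')
   ([-0.006, -0.002, 0.013], [0.003, 0.229, 0.001], 'rows>=0.5')
   ([-0.007, -0.002, 0.018], [0.003, 0.298, 0.001], 'rows>=0.5')
   ([-0.007, -0.002, 0.02], [0.003, 0.333, 0.001], 'rows>=0.2')
   ([-0.008, -0.002, 0.017], [0.003, 0.403, 0.001], 'rows>=0.5')
   ([-0.012, -0.002, -0.007], [0.003, 0.473, 0.002], 'rows>=0.5')
   ([-0.027, -0.001, -0.036], [0.002, 0.508, 0.002], 'rows>=0.7')
   ([-0.037, -0.001, -0.076], [0.002, 0.508, 0.002], 'rows>=0.8')
call 1
   ([0.195, -0.2, 0.002], [-0.08, -0.0, 0.151], 'rows>=5.6')
   ([0.297, -0.178, 0.08], [-0.076, -0.053, 0.153], 'rows>=2.6')
call 2
   ([0.033, 0.0, -0.058], [0.0, -0.61, -0.0], 'rows>=4.1')
   ([0.089, 0.0, -0.058], [0.0, -1.134, -0.0], 'rows>=3.5')
   ([0.156, 0.0, -0.023], [0.0, -1.658, -0.0], 'rows>=3.5')
fk [ 0.1814  0.4958  0.3791  0.2985  0.0767 -0.0104] rms 0.00241 rotres [0.0, 0.0, 0.0, 0.0, 0.0, 0.0]
[-0.36  0.74  1.4   0.07  1.04 -0.48] 0.0
[-0.39  0.76  1.38  0.14  1.07 -0.55] 0.0
[-0.42  0.78  1.36  0.2   1.12 -0.6 ] 0.0
[-0.45  0.81  1.33  0.26  1.16 -0.66] 0.0
[-0.46  0.82  1.32  0.29  1.18 -0.68] 0.0
[-0.49  0.84  1.29  0.34  1.24 -0.72] 0.0
[-0.51  0.84  1.24  0.38  1.34 -0.74] 0.0
[-0.54  0.84  1.17  0.39  1.44 -0.74] 0.0
[-0.55  0.82  1.11  0.39  1.53 -0.71] 0.0
[-0.53  0.21  1.87  0.45  1.31 -0.62] 0.0
[-0.2   0.2   1.93  0.49  1.12 -0.35] 0.0
[ 0.22  0.22  1.64 -0.17  1.34  0.35] 0.0
[ 0.55  0.46  1.4  -0.55  1.72  0.68] 0.0
[ 0.74  0.81  1.14 -0.84  2.11  0.75] 0.0
```

Request:
servo_tool(series=[{"x": -0.003,"y": -0.001,"z": 0.003,"wx": 0,"wy": 0.089,"wz": 0,"claw": 0.01},{"x": -0.005,"y": -0.001,"z": 0.008,"wx": 0,"wy": 0.159,"wz": 0,"claw": 0.01},{"x": -0.006,"y": -0.001,"z": 0.013,"wx": 0,"wy": 0.229,"wz": 0,"claw": 0.01},{"x": -0.007,"y": -0.001,"z": 0.018,"wx": 0,"wy": 0.298,"wz": 0,"claw": 0.01},{"x": -0.007,"y": -0.001,"z": 0.02,"wx": 0,"wy": 0.333,"wz": 0,"claw": 0.01},{"x": -0.007,"y": -0.001,"z": 0.02,"wx": 0,"wy": 0.333,"wz": 0,"claw": 0.01},{"x": -0.008,"y": -0.001,"z": 0.017,"wx": 0,"wy": 0.403,"wz": 0,"claw": 0.01},{"x": -0.012,"y": -0.001,"z": -0.007,"wx": 0,"wy": 0.473,"wz": 0,"claw": 0.01},{"x": -0.027,"y": -0.001,"z": -0.036,"wx": 0,"wy": 0.508,"wz": 0,"claw": 0.01},{"x": -0.037,"y": -0.001,"z": -0.076,"wx": 0,"wy": 0.508,"wz": 0,"claw": 0.01}])

```text
time_s: 9.85
eef_pos: [0.628, -0.1655, 0.1234]
tool_rot: [-1.855, -2.015, -0.458]
wrist_force: [-0.6, -0.8, -1.4]
finger_gap: 0.0204
grip_force: 98.1
```

```bash
python3 look.py s4
python3 - <<'E'
from h import *
hist()
p=eyes.grab_frame("side"); f=p["frame"].astype(int)
b=(f[...,0]>f[...,2]+50)&(f[...,0]>f[...,1]+20); P=pts(p); 
P=pts(p,b); Q=(P-[TC[0],TC[1],0])@R.from_euler("z",TY,degrees=True).as_matrix(); Q=Q[(abs(Q[:,0])<.2)&(abs(Q[:,1])<.07)]
print("high brown pts",(Q[:,2]>.05).sum(),Q[Q[:,2]>.05].mean(0),"low",(Q[:,2]<.04).sum())
C=np.array([.4396,.2495]); u=lambda a:np.array([np.cos(np.radians(a)),np.sin(np.radians(a))])
T1=lip([*(C-u(85)*.10),.25],85,-28); T2=lip([*(C+u(85)*.03),.22],85,-25)
D=[lip([*(C+u(85)*.02),.19],85,10),lip([*(C+u(85)*.015),.15],85,40),lip([*(C+u(85)*.01),.12],85,70)]
plan([[T1,T2],D])
E
```

```text
{'time_s': 9.85, 'eef_pos': [0.628, -0.1655, 0.1234], 'tool_rot': [-1.8546, -2.0151, -0.4583], 'joint_positions': [-0.5561, 0.8172, 1.1114, 0.3848, 1.5308, -0.7169], 'wrist_force': [-0.6073, -0.816, -1.4046], 'finger_gap': 0.0204, 'grip_force': 98.0558}
side 0.67 [0.088 0.044 0.014]
side 0.62 [0.018 0.04  0.014]
side 0.6 [-0.062 -0.047  0.014]
side 0.52 [-0.048 -0.089  0.014]
side 0.44 [-0.058 -0.032  0.014]
top 0.58 [ 0.039 -0.013  0.014]
top 0.56 [ 0.041 -0.067  0.014]
top 0.5 [ 0.033 -0.041  0.014]
top 0.45 [0.013 0.048 0.014]
top 0.44 [0.077 0.033 0.014]
high brown pts 215 [ 0.0308059  -0.0167359   0.14322256] low 195
call 0
   ([0.196, -0.198, -0.001], [-0.084, -0.001, 0.152], 'rows>=5.6')
   ([0.297, -0.176, 0.078], [-0.08, -0.053, 0.154], 'rows>=2.6')
call 1
   ([0.033, 0.0, -0.058], [0.0, -0.611, -0.0], 'rows>=4.1')
   ([0.089, 0.0, -0.058], [0.0, -1.135, -0.0], 'rows>=3.5')
   ([0.156, 0.0, -0.023], [0.0, -1.658, -0.0], 'rows>=3.5')
```

View pics/s4.png

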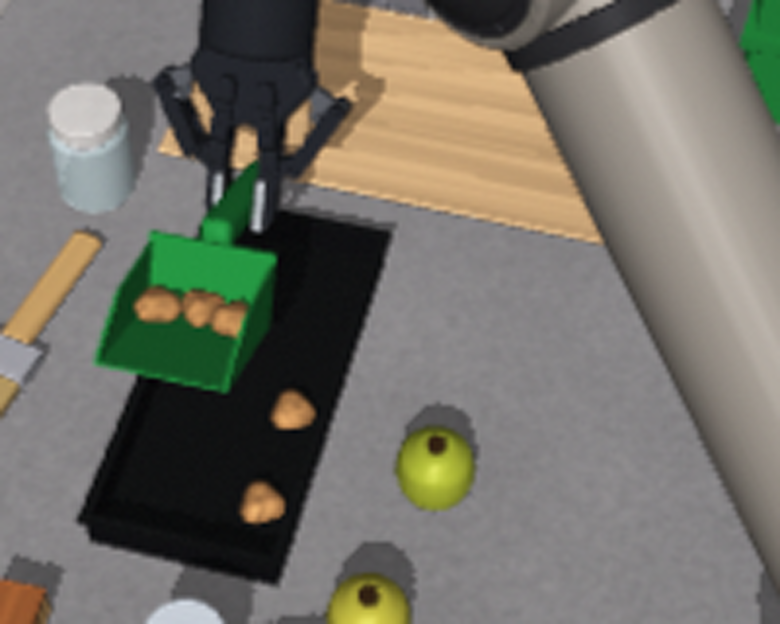

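Three nuggets are safely in the scoop and two remain in the tray. Carry to the tub and tip.

Request:
servo_tool(series=[{"x": 0.025,"y": -0.025,"z": 0,"wx": -0.01,"wy": 0,"wz": 0.02,"claw": 0.01},{"x": 0.06,"y": -0.06,"z": 0,"wx": -0.03,"wy": 0,"wz": 0.05,"claw": 0.01},{"x": 0.09,"y": -0.09,"z": 0,"wx": -0.04,"wy": 0,"wz": 0.08,"claw": 0.01},{"x": 0.12,"y": -0.125,"z": 0,"wx": -0.06,"wy": 0,"wz": 0.1,"claw": 0.01},{"x": 0.155,"y": -0.16,"z": 0,"wx": -0.07,"wy": 0,"wz": 0.13,"claw": 0.01},{"x": 0.196,"y": -0.19,"z": 0,"wx": -0.08,"wy": 0,"wz": 0.15,"claw": 0.01},{"x": 0.235,"y": -0.185,"z": 0.03,"wx": -0.08,"wy": -0.02,"wz": 0.154,"claw": 0.01},{"x": 0.27,"y": -0.18,"z": 0.06,"wx": -0.08,"wy": -0.04,"wz": 0.154,"claw": 0.01},{"x": 0.297,"y": -0.176,"z": 0.078,"wx": -0.08,"wy": -0.053,"wz": 0.154,"claw": 0.01},{"x": 0.297,"y": -0.176,"z": 0.078,"wx": -0.08,"wy": -0.053,"wz": 0.154,"claw": 0.01}])

```text
time_s: 11.1
eef_pos: [0.4257, 0.1217, 0.195]
tool_rot: [-2.066, -1.901, -0.456]
wrist_force: [0.6, -0.3, -1.3]
finger_gap: 0.0203
grip_force: 98.4
```

Run:
```python
from h import *
hist(); st(); print((lip([*np.array([.4396,.2495]),.22],85,-25)[0]))
C=np.array([.4396,.2495]); u=lambda a:np.array([np.cos(np.radians(a)),np.sin(np.radians(a))])
D=[lip([*(C+u(85)*.02),.19],85,10),lip([*(C+u(85)*.015),.15],85,40),lip([*(C+u(85)*.01),.12],85,70)]
plan([D])
```

```text
{'time_s': 11.1, 'eef_pos': [0.4257, 0.1217, 0.195], 'tool_rot': [-2.0657, -1.9015, -0.4564], 'joint_positions': [-0.2025, 0.2282, 1.9134, 0.4884, 1.1102, -0.3647], 'wrist_force': [0.5503, -0.2842, -1.3497], 'finger_gap': 0.0203, 'grip_force': 98.3783}
[0.425529   0.0886677  0.19591292]
call 0
   ([0.031, 0.003, -0.06], [-0.003, -0.612, 0.005], 'rows>=4.1')
   ([0.087, 0.003, -0.06], [-0.002, -1.136, 0.006], 'rows>=3.5')
   ([0.154, 0.003, -0.025], [-0.001, -1.659, 0.007], 'rows>=3.5')
```

Request:
servo_tool(series=[{"x": 0.008,"y": 0.001,"z": -0.01,"wx": 0,"wy": -0.15,"wz": 0,"claw": 0.01},{"x": 0.012,"y": 0.002,"z": -0.02,"wx": 0,"wy": -0.3,"wz": 0,"claw": 0.01},{"x": 0.015,"y": 0.003,"z": -0.028,"wx": 0,"wy": -0.45,"wz": 0,"claw": 0.01},{"x": 0.018,"y": 0.003,"z": -0.033,"wx": 0,"wy": -0.6,"wz": 0.005,"claw": 0.01},{"x": 0.03,"y": 0.003,"z": -0.033,"wx": 0,"wy": -0.74,"wz": 0.005,"claw": 0.01},{"x": 0.05,"y": 0.003,"z": -0.03,"wx": 0,"wy": -0.88,"wz": 0.005,"claw": 0.01},{"x": 0.06,"y": 0.003,"z": -0.027,"wx": 0,"wy": -1.02,"wz": 0.005,"claw": 0.01},{"x": 0.07,"y": 0.003,"z": -0.024,"wx": 0,"wy": -1.136,"wz": 0.006,"claw": 0.01},{"x": 0.07,"y": 0.003,"z": -0.024,"wx": 0,"wy": -1.136,"wz": 0.006,"claw": 0.01}])

```text
time_s: 12.0
eef_pos: [0.4353, 0.1724, 0.2443]
tool_rot: [1.903, 1.743, -0.703]
wrist_force: [0.3, 0.2, -2.4]
finger_gap: 0.0205
grip_force: 98.4
```

Request:
servo_tool(series=[{"x": 0.005,"y": 0,"z": -0.024,"wx": 0,"wy": -0.14,"wz": 0,"claw": 0.01},{"x": 0.01,"y": 0,"z": -0.048,"wx": 0,"wy": -0.28,"wz": 0,"claw": 0.01},{"x": 0.014,"y": 0,"z": -0.066,"wx": 0,"wy": -0.4,"wz": 0,"claw": 0.01},{"x": 0.018,"y": 0,"z": -0.08,"wx": 0,"wy": -0.523,"wz": 0,"claw": 0.01},{"x": 0.018,"y": 0,"z": -0.08,"wx": 0,"wy": -0.523,"wz": 0,"claw": 0.01},{"x": 0.018,"y": 0,"z": -0.08,"wx": 0,"wy": -0.523,"wz": 0,"claw": 0.01}])

```text
time_s: 12.6
eef_pos: [0.4425, 0.2344, 0.2964]
tool_rot: [1.544, 1.405, -1.079]
wrist_force: [0.5, -1.2, -0.4]
finger_gap: 0.0206
grip_force: 98.5
```

Run:
```python
from h import *
hist(); s=st(); r=R.from_rotvec(s["tool_rot"]); S=r*R.from_euler("x",180,degrees=True)
print("lip",s["eef_pos"]-S.apply(G-[.0475,0,0]),S.as_euler("ZYX",degrees=True))
p=eyes.grab_frame("top"); f=p["frame"].astype(int); b=(f[...,0]>f[...,2]+40)&(f[...,0]>f[...,1]+15)
P=pts(p,b); d=np.hypot(P[:,0]-.4396,P[:,1]-.2495); print("brown in tub",(d<.1).sum(),P[d<.1].mean(0),P[d<.1].max(0))
p=eyes.grab_frame("wrist"); save(p,"w2")
T2=(np.array([.4257,.1217,.24]),TR(85,-5)); back=lip(tray2w(-.03,.018,.12),TY,0); print(back[0]); plan([[T2],[back]])
```

```text
{'time_s': 12.6, 'eef_pos': [0.4425, 0.2344, 0.2964], 'tool_rot': [1.544, 1.4051, -1.079], 'joint_positions': [0.7272, 0.7866, 1.1492, -0.8461, 2.1169, 0.7306], 'wrist_force': [0.4558, -1.2145, -0.4239], 'finger_gap': 0.0206, 'grip_force': 98.5011}
lip [0.44344797 0.24454007 0.1335237 ] [8.46084997e+01 6.98951397e+01 8.68608869e-05]<stdin>:5: RuntimeWarning: Mean of empty slice.
  ret = um.true_divide(
Traceback (most recent call last):
ValueError: zero-size array to reduction operation maximum which has no identity
```

Run:
```python
from h import *
T2=(np.array([.43,.10,.26]),TR(85,0)); back=lip(tray2w(-.03,.018,.12),TY,0); print(back[0])
mid=(np.array([.5,-.12,.24]),TR(90,0)); plan([[T2],[mid,back]])
```

```text
[ 0.60466905 -0.29465212  0.1664    ]
call 0
   ([-0.011, 0.0, 0.139], [-0.003, 1.219, -0.008], 'rows>=8.1')
call 1
   ([-0.213, 0.089, 0.02], [-0.001, -0.0, -0.087], 'rows>=4.6')
   ([-0.378, 0.209, 0.093], [-0.0, -0.0, -0.171], 'rows>=4.3')
```

Request:
servo_tool(series=[{"x": -0.011,"y": 0,"z": 0.139,"wx": -0.003,"wy": 1.219,"wz": -0.008,"claw": 0.01},{"x": -0.011,"y": 0,"z": 0.139,"wx": -0.003,"wy": 1.219,"wz": -0.008,"claw": 0.01},{"x": -0.011,"y": 0,"z": 0.139,"wx": -0.003,"wy": 1.219,"wz": -0.008,"claw": 0.01},{"x": -0.011,"y": 0,"z": 0.139,"wx": -0.003,"wy": 1.219,"wz": -0.008,"claw": 0.01},{"x": -0.011,"y": 0,"z": 0.139,"wx": -0.003,"wy": 1.219,"wz": -0.008,"claw": 0.01},{"x": -0.011,"y": 0,"z": 0.139,"wx": -0.003,"wy": 1.219,"wz": -0.008,"claw": 0.01},{"x": -0.011,"y": 0,"z": 0.139,"wx": -0.003,"wy": 1.219,"wz": -0.008,"claw": 0.01},{"x": -0.011,"y": 0,"z": 0.139,"wx": -0.003,"wy": 1.219,"wz": -0.008,"claw": 0.01},{"x": -0.011,"y": 0,"z": 0.139,"wx": -0.003,"wy": 1.219,"wz": -0.008,"claw": 0.01},{"x": -0.011,"y": 0,"z": 0.139,"wx": -0.003,"wy": 1.219,"wz": -0.008,"claw": 0.01}])

```text
time_s: 13.65
eef_pos: [0.4294, 0.0996, 0.2614]
tool_rot: [2.317, 2.115, -0.001]
wrist_force: [-0.2, -0.8, -1.6]
finger_gap: 0.0207
grip_force: 98.4
```

Request:
servo_tool(series=[{"x": -0.213,"y": 0.089,"z": 0.02,"wx": 0,"wy": 0,"wz": -0.087,"claw": 0.01},{"x": -0.213,"y": 0.089,"z": 0.02,"wx": 0,"wy": 0,"wz": -0.087,"claw": 0.01},{"x": -0.213,"y": 0.089,"z": 0.02,"wx": 0,"wy": 0,"wz": -0.087,"claw": 0.01},{"x": -0.213,"y": 0.089,"z": 0.02,"wx": 0,"wy": 0,"wz": -0.087,"claw": 0.01},{"x": -0.213,"y": 0.089,"z": 0.02,"wx": 0,"wy": 0,"wz": -0.087,"claw": 0.01},{"x": -0.378,"y": 0.209,"z": 0.093,"wx": 0,"wy": 0,"wz": -0.171,"claw": 0.01},{"x": -0.378,"y": 0.209,"z": 0.093,"wx": 0,"wy": 0,"wz": -0.171,"claw": 0.01},{"x": -0.378,"y": 0.209,"z": 0.093,"wx": 0,"wy": 0,"wz": -0.171,"claw": 0.01},{"x": -0.378,"y": 0.209,"z": 0.093,"wx": 0,"wy": 0,"wz": -0.171,"claw": 0.01},{"x": -0.378,"y": 0.209,"z": 0.093,"wx": 0,"wy": 0,"wz": -0.171,"claw": 0.01}])

```text
time_s: 14.65
eef_pos: [0.6062, -0.2957, 0.1647]
tool_rot: [-2.127, -2.311, 0.009]
wrist_force: [1.2, 0.7, -1.4]
finger_gap: 0.0208
grip_force: 98.4
```

```bash
cat > tubchk.py <<'E'
from h import *
def tub(p):
    f=p["frame"].astype(int); b=(f[...,0]>f[...,2]+35)&(f[...,0]>f[...,1]+12)
    n,l,s,c=cv2.connectedComponentsWithStats(b.astype(np.uint8))
    for i in range(1,n):
        if s[i,4]<6: continue
        P=pts(p,l==i); m=np.median(P,0)
        if np.hypot(m[0]-.4396,m[1]-.2495)<.11: print("blob",s[i,4],m.round(3))
if __name__=="__main__":
    p=eyes.grab_frame("top"); tub(p)
E
python3 - <<'E'
from h import *
from tubchk import tub
hist(); st(); 
p=eyes.grab_frame("top"); tub(p); save(p,"t2",(110,320,70,350),2.8)
for n in("top","side"):
  p=eyes.grab_frame(n)
  for r in eyes.pinpoint(p,"nugget0"):
    if r["score"]>.3: w=at_z(p,r["centre"],.0135); print(n,round(r["score"],2),r["centre"],w.round(3),((w-[TC[0],TC[1],0])@R.from_euler("z",TY,degrees=True).as_matrix()).round(3))
y=.017
plan([[lip(tray2w(-.040,y,.0055),TY,1)]])
E
```

```text
{'time_s': 14.65, 'eef_pos': [0.6062, -0.2957, 0.1647], 'tool_rot': [-2.1269, -2.3114, 0.0086], 'joint_positions': [-0.565, 0.6784, 1.1646, -0.0055, 1.3001, -0.6466], 'wrist_force': [1.2358, 0.6812, -1.3812], 'finger_gap': 0.0208, 'grip_force': 98.4243}
blob 163 [0.446 0.315 0.028]
top 0.6 [199.6, 246.6] [ 0.567 -0.102  0.014] [0.008 0.04  0.014]
top 0.59 [228.0, 106.3] [0.471 0.322 0.014] [0.439 0.1   0.014]
top 0.51 [243.1, 107.5] [0.425 0.316 0.014] [0.437 0.146 0.014]
top 0.51 [234.1, 105.9] [0.452 0.322 0.014] [0.441 0.118 0.014]
top 0.45 [200.7, 218.7] [ 0.562 -0.017  0.014] [0.094 0.038 0.014]
side 0.58 [243.5, 254.5] [ 0.568 -0.1    0.014] [0.011 0.038 0.014]
side 0.49 [270.0, 248.4] [ 0.553 -0.018  0.014] [0.094 0.046 0.014]
side 0.45 [410.6, 222.2] [0.48  0.319 0.014] [0.435 0.091 0.014]
side 0.41 [416.4, 236.8] [0.447 0.319 0.014] [0.438 0.124 0.014]
call 0
   ([-0.012, 0.0, 0.114], [-0.001, -0.015, 0.002], 'rows>=2.3')
```

View pics/t2.png

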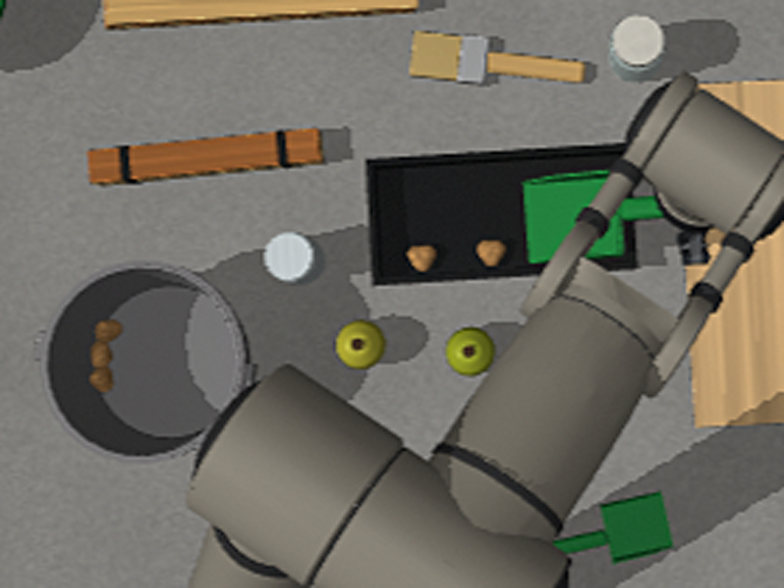

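Request:
servo_tool(series=[{"x": -0.012,"y": 0,"z": 0.04,"wx": 0,"wy": -0.015,"wz": 0,"claw": 0.01},{"x": -0.012,"y": 0,"z": 0.08,"wx": 0,"wy": -0.015,"wz": 0,"claw": 0.01},{"x": -0.012,"y": 0,"z": 0.1,"wx": 0,"wy": -0.015,"wz": 0,"claw": 0.01},{"x": -0.012,"y": 0,"z": 0.11,"wx": 0,"wy": -0.015,"wz": 0,"claw": 0.01},{"x": -0.012,"y": 0,"z": 0.113,"wx": 0,"wy": -0.015,"wz": 0,"claw": 0.01},{"x": -0.012,"y": 0,"z": 0.113,"wx": 0,"wy": -0.015,"wz": 0,"claw": 0.01}])

```text
time_s: 15.5
eef_pos: [0.6066, -0.3047, 0.0561]
tool_rot: [2.115, 2.305, -0.019]
wrist_force: [-0.4, 0.5, -1.4]
finger_gap: 0.0201
grip_force: 101.3
```

Run:
```python
from h import *
hist(); s=st(); S=R.from_rotvec(s["tool_rot"])*R.from_euler("x",180,degrees=True)
l=s["eef_pos"]-S.apply(G-[.0475,0,0]); print("lip",l.round(4),((l-[TC[0],TC[1],0])@R.from_euler("z",TY,degrees=True).as_matrix()).round(4),S.as_euler("ZYX",degrees=True))
plan([[lip(tray2w(.133,.017,.004),TY,1)]])
```

```text
{'time_s': 15.5, 'eef_pos': [0.6066, -0.3047, 0.0561], 'tool_rot': [2.1152, 2.305, -0.0191], 'joint_positions': [-0.5718, 0.7861, 1.2729, -0.0162, 1.0719, -0.6499], 'wrist_force': [-0.3894, 0.4772, -1.4169], 'finger_gap': 0.0201, 'grip_force': 101.3098}
lip [ 0.5932 -0.1496  0.0069] [-0.041   0.0173  0.0069] [9.49165675e+01 1.02686309e+00 7.09083715e-03]
call 0
   ([0.174, 0.0, -0.0], [-0.0, 0.0, 0.002], 'rows>=3.5')
```

Request:
servo_tool(series=[{"x": 0,"y": 0,"z": 0.004,"wx": 0,"wy": 0,"wz": 0,"claw": 0.01},{"x": 0.022,"y": 0,"z": 0.004,"wx": 0,"wy": 0,"wz": 0,"claw": 0.01},{"x": 0.044,"y": 0,"z": 0.004,"wx": 0,"wy": 0,"wz": 0,"claw": 0.01},{"x": 0.066,"y": 0,"z": 0.003,"wx": 0,"wy": 0,"wz": 0,"claw": 0.01},{"x": 0.088,"y": 0,"z": 0.003,"wx": 0,"wy": 0,"wz": 0,"claw": 0.01},{"x": 0.11,"y": 0,"z": 0.003,"wx": 0,"wy": 0,"wz": 0,"claw": 0.01},{"x": 0.13,"y": 0,"z": 0.003,"wx": 0,"wy": 0,"wz": 0,"claw": 0.01},{"x": 0.145,"y": 0,"z": 0.002,"wx": 0,"wy": 0,"wz": 0,"claw": 0.01},{"x": 0.155,"y": 0,"z": 0.002,"wx": 0,"wy": 0,"wz": 0,"claw": 0.01}])

```text
time_s: 16.4
eef_pos: [0.5937, -0.1505, 0.0515]
tool_rot: [2.115, 2.304, -0.018]
wrist_force: [-0.0, -3.1, 3.8]
finger_gap: 0.0206
grip_force: 102.2
```

Request:
servo_tool(series=[{"x": 0.006,"y": 0,"z": 0,"wx": 0,"wy": 0,"wz": 0,"claw": 0.01},{"x": 0.012,"y": 0,"z": 0,"wx": 0,"wy": 0,"wz": 0,"claw": 0.01},{"x": 0.017,"y": 0,"z": 0,"wx": 0,"wy": 0,"wz": 0,"claw": 0.01},{"x": 0.019,"y": 0,"z": 0,"wx": 0,"wy": 0,"wz": 0,"claw": 0.01},{"x": 0.019,"y": 0,"z": 0,"wx": 0,"wy": 0,"wz": 0,"claw": 0.01}])

```text
time_s: 16.9
eef_pos: [0.5934, -0.139, 0.0525]
tool_rot: [2.11, 2.296, -0.025]
wrist_force: [-2.1, -23.6, 8.7]
finger_gap: 0.021
grip_force: 102.8
```

```bash
python3 look.py s5; python3 tilt.py .018 | head -12
python3 - <<'E'
from h import *
s=arm.read_state(); S=R.from_rotvec(s["tool_rot"])*R.from_euler("x",180,degrees=True)
l=s["eef_pos"]-S.apply(G-[.0475,0,0]); print("lip",((l-[TC[0],TC[1],0])@R.from_euler("z",TY,degrees=True).as_matrix()).round(4))
E
```

```text
{'time_s': 16.9, 'eef_pos': [0.5934, -0.139, 0.0525], 'tool_rot': [2.1098, 2.296, -0.0246], 'joint_positions': [-0.3439, 0.6812, 1.5091, -0.0293, 0.9361, -0.4112], 'wrist_force': [-2.1426, -23.6414, 8.7486], 'finger_gap': 0.021, 'grip_force': 102.8076}
side 0.53 [0.436 0.093 0.014]
side 0.46 [0.435 0.128 0.014]
top 0.65 [0.439 0.117 0.014]
top 0.61 [0.43  0.101 0.014]
top 0.58 [0.444 0.146 0.014]
top 0.52 [0.349 0.144 0.014]
call 0
   ([0.003, -0.002, 0.005], [0.004, 0.097, 0.0], 'rows>=0.6')
   ([0.001, -0.002, 0.009], [0.004, 0.167, 0.0], 'rows>=0.5')
   ([0.0, -0.002, 0.014], [0.004, 0.237, 0.001], 'rows>=0.5')
   ([-0.0, -0.002, 0.019], [0.004, 0.307, 0.001], 'rows>=0.5')
   ([-0.0, -0.002, 0.022], [0.004, 0.341, 0.001], 'rows>=0.2')
   ([-0.001, -0.002, 0.018], [0.004, 0.411, 0.001], 'rows>=0.5')
   ([-0.006, -0.002, -0.006], [0.004, 0.481, 0.001], 'rows>=0.5')
   ([-0.02, -0.002, -0.035], [0.004, 0.516, 0.001], 'rows>=0.6')
   ([-0.031, -0.001, -0.074], [0.004, 0.516, 0.001], 'rows>=0.8')
call 1
   ([0.195, -0.164, 0.001], [-0.08, 0.0, 0.151], 'rows>=5.1')
lip [0.1246 0.0161 0.0017]
```

View pics/s5.png

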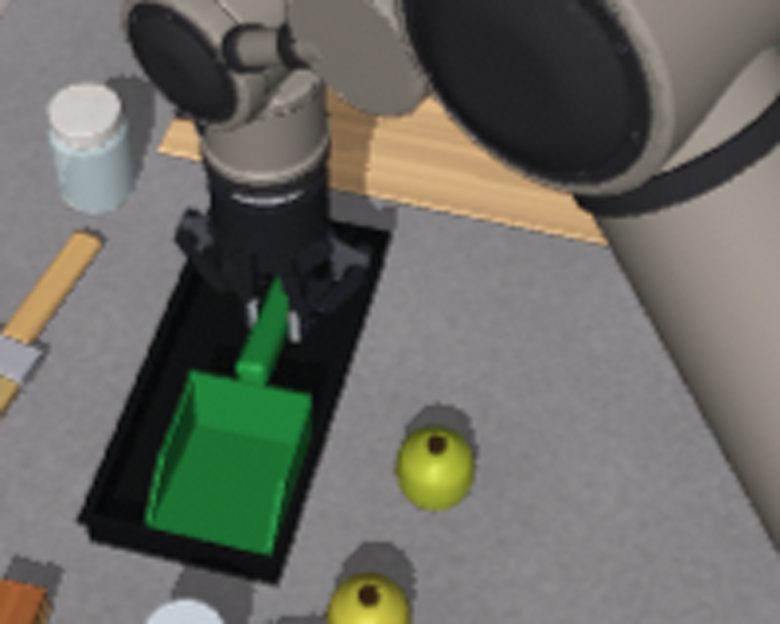

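No nuggets show on the blade, and the push met 24 N. Look from top and wrist in one composite.

Run:
```python
from h import *
from tubchk import tub
p=eyes.grab_frame("top"); w=eyes.grab_frame("wrist"); tub(p)
a=cv2.resize(p["frame"][140:290,70:300],(460,300),interpolation=cv2.INTER_CUBIC); b=cv2.resize(w["frame"],(400,300))
s=eyes.grab_frame("side"); c=cv2.resize(s["frame"][220:300,170:290],(450,300),interpolation=cv2.INTER_CUBIC); d=cv2.resize(s["frame"][300:420,140:310],(340,300)) 
im=np.vstack([np.hstack([a,d]),np.hstack([c,b])[:, :800]]) if False else None
top=np.hstack([a,d])[:, :800]; bot=np.hstack([c,b])[:, :800]
cv2.imwrite("pics/comp1.png",np.vstack([top,bot])[:,:,::-1])
```

```text
blob 159 [0.446 0.316 0.028]
```

View pics/comp1.png

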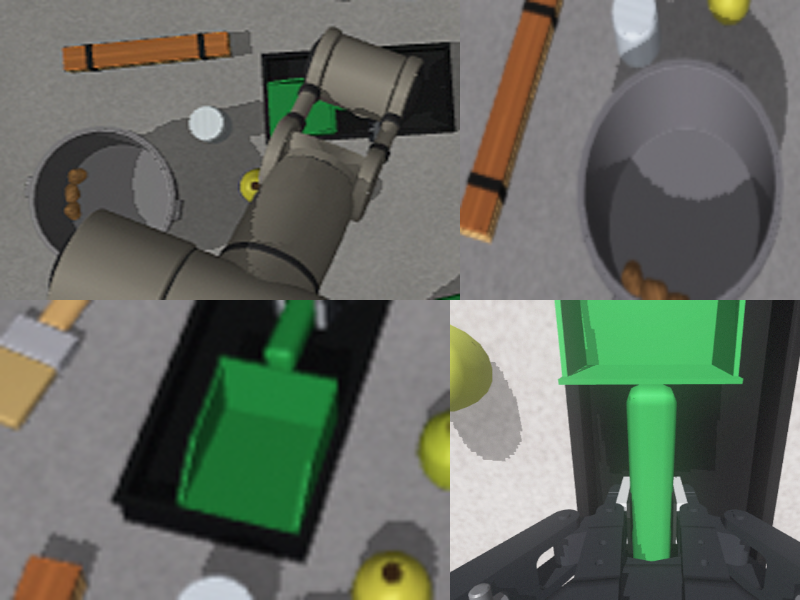

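Run:
```python
from h import *
M=R.from_euler("z",TY,degrees=True).as_matrix()
p=eyes.grab_frame("side"); f=p["frame"].astype(int); P=pts(p,(f[...,1]>f[...,0]+30)&(f[...,1]>f[...,2]+30)); Q=(P-[TC[0],TC[1],0])@M
Q=Q[(Q[:,0]>-.02)&(Q[:,0]<.16)&(abs(Q[:,1])<.07)]
for y0 in(-.01,.0,.01,.02,.03,.04):
  B=Q[(abs(Q[:,1]-y0)<.006)]
  print(y0,[(round(x,3),np.median(B[abs(B[:,0]-x)<.006][:,2]).round(4) if (abs(B[:,0]-x)<.006).any() else None) for x in np.arange(.02,.15,.015)])
# what is in front of lip
P=pts(p);Q=(P-[TC[0],TC[1],0])@M; F=Q[(Q[:,0]>.115)&(Q[:,0]<.15)&(abs(Q[:,1])<.07)]
print(np.c_[F.round(3)][::12].tolist()[:60])
```

```text
-0.01 [(np.float64(0.02), None), (np.float64(0.035), np.float64(0.0587)), (np.float64(0.05), np.float64(0.0201)), (np.float64(0.065), np.float64(0.0224)), (np.float64(0.08), np.float64(0.0226)), (np.float64(0.095), np.float64(0.0258)), (np.float64(0.11), np.float64(0.0278)), (np.float64(0.125), np.float64(0.0302)), (np.float64(0.14), np.float64(0.0307))]
0.0 [(np.float64(0.02), None), (np.float64(0.035), np.float64(0.0566)), (np.float64(0.05), np.float64(0.0202)), (np.float64(0.065), np.float64(0.0216)), (np.float64(0.08), np.float64(0.0237)), (np.float64(0.095), np.float64(0.0266)), (np.float64(0.11), np.float64(0.0289)), (np.float64(0.125), np.float64(0.0301)), (np.float64(0.14), np.float64(0.0337))]
0.01 [(np.float64(0.02), np.float64(0.0803)), (np.float64(0.035), np.float64(0.0627)), (np.float64(0.05), np.float64(0.0193)), (np.float64(0.065), np.float64(0.0221)), (np.float64(0.08), np.float64(0.024)), (np.float64(0.095), np.float64(0.0264)), (np.float64(0.11), np.float64(0.029)), (np.float64(0.125), np.float64(0.0302)), (np.float64(0.14), np.float64(0.0318))]
0.02 [(np.float64(0.
[... 1760 characters left out ...]
01, 0.03], [0.13, 0.031, 0.032], [0.127, 0.061, 0.04], [0.141, -0.048, 0.011], [0.145, -0.012, 0.033], [0.136, 0.016, 0.03], [0.127, 0.045, 0.028], [0.142, -0.063, -0.0], [0.14, -0.029, 0.012], [0.142, 0.005, 0.03], [0.135, 0.034, 0.032], [0.127, 0.064, 0.032], [0.142, -0.043, 0.003], [0.14, -0.01, 0.015], [0.141, 0.023, 0.032], [0.134, 0.053, 0.033], [0.148, -0.057, 0.003], [0.143, -0.023, 0.01], [0.143, 0.01, 0.024], [0.138, 0.041, 0.03], [0.128, 0.069, 0.026], [0.144, -0.034, 0.002], [0.143, -0.001, 0.014], [0.144, 0.032, 0.031], [0.136, 0.061, 0.03], [0.147, -0.031, 0.003], [0.139, -0.001, 0.003], [0.145, 0.035, 0.028], [0.138, 0.064, 0.03], [0.143, -0.019, -0.004], [0.14, 0.013, 0.005]]
```

The blade has rotated about 8° nose-up in the grip and rode over the two nuggets, which are now under it. I'll back off and lift, then re-measure the scoop in the hand.

Request:
servo_tool(series=[{"x": -0.008,"y": 0,"z": 0,"wx": 0,"wy": 0,"wz": 0,"claw": 0.01},{"x": -0.01,"y": 0,"z": -0.01,"wx": 0,"wy": 0,"wz": 0,"claw": 0.01},{"x": -0.01,"y": 0,"z": -0.03,"wx": 0,"wy": 0,"wz": 0,"claw": 0.01},{"x": -0.02,"y": 0,"z": -0.06,"wx": 0,"wy": 0,"wz": 0,"claw": 0.01},{"x": -0.06,"y": 0,"z": -0.09,"wx": 0,"wy": 0,"wz": 0,"claw": 0.01},{"x": -0.1,"y": 0,"z": -0.1,"wx": 0,"wy": 0,"wz": 0,"claw": 0.01},{"x": -0.14,"y": 0,"z": -0.1,"wx": 0,"wy": 0,"wz": 0,"claw": 0.01},{"x": -0.166,"y": 0,"z": -0.1,"wx": 0,"wy": 0,"wz": 0,"claw": 0.01},{"x": -0.166,"y": 0,"z": -0.1,"wx": 0,"wy": 0,"wz": 0,"claw": 0.01}], grip_force=120)

```text
time_s: 18.2
eef_pos: [0.6048, -0.2992, 0.1526]
tool_rot: [2.121, 2.301, -0.021]
wrist_force: [-0.0, 0.7, -1.3]
finger_gap: 0.0204
grip_force: 117.9
```

```bash
cat > meas.py <<'E'
from h import *
s=arm.read_state(); S=R.from_rotvec(s["tool_rot"])*R.from_euler("x",180,degrees=True)
print("tool ypr",S.as_euler("ZYX",degrees=True).round(2),s["eef_pos"],s["wrist_force"],s["grip_force"])
p=eyes.grab_frame("side"); f=p["frame"].astype(int); P=pts(p,(f[...,1]>f[...,0]+30)&(f[...,1]>f[...,2]+30)); 
Q=S.inv().apply(P-s["eef_pos"])  # scoop-like frame at TCP
Q=Q[(Q[:,0]>.04)&(Q[:,0]<.18)&(abs(Q[:,1])<.05)]
B=Q[(abs(Q[:,1])<.028)&(Q[:,0]>.075)]; 
for _ in range(6):
    A=np.c_[B[:,0],B[:,1],np.ones(len(B))]; c=np.linalg.lstsq(A,B[:,2],rcond=None)[0]; e=B[:,2]-A@c; B=B[abs(e)<max(.0025,1.5*e.std())]
print("blade: nose-up deg rel tool",np.degrees(np.arctan(c[0])).round(2),"roll",np.degrees(np.arctan(c[1])).round(2),"z at x=.109,.1565:",(c[0]*.109+c[2]).round(4),(c[0]*.1565+c[2]).round(4),len(B),"xmax",np.percentile(Q[:,0],[99,99.8]),"y",np.percentile(Q[Q[:,0]>.1][:,1],[1,99]))
q=eyes.grab_frame("top")
for im,n in((p,"side"),(q,"top")):
  for r in eyes.pinpoint(im,"nugget0"):
    if r["score"]>.3: w=at_z(im,r["centre"],.0135); print(n,round(r["score"],2),w.round(3),((w-[TC[0],TC[1],0])@R.from_euler("z",TY,degrees=True).as_matrix()).round(3))
E
python3 meas.py
```

```text
tool ypr [9.466e+01 1.020e+00 8.000e-02] [ 0.60478715 -0.29919884  0.15255794] [-0.00848496  0.70009611 -1.26257221] 117.90996193885803
blade: nose-up deg rel tool 9.08 roll 0.89 z at x=.109,.1565: -0.0267 -0.0191 469 xmax [0.16764927 0.16937003] y [-0.03837716  0.04531729]
side 0.66 [0.443 0.309 0.014] [0.428 0.128 0.014]
side 0.65 [ 0.553 -0.031  0.014] [0.08  0.047 0.014]
side 0.64 [0.481 0.321 0.014] [0.437 0.089 0.014]
side 0.44 [0.555 0.    0.014] [0.112 0.043 0.014]
top 0.65 [ 0.559 -0.024  0.014] [0.087 0.04  0.014]
top 0.65 [ 0.56  -0.001  0.014] [0.11  0.038 0.014]
top 0.62 [0.424 0.319 0.014] [0.44  0.147 0.014]
top 0.53 [0.471 0.316 0.014] [0.433 0.1   0.014]
top 0.49 [ 0.604 -0.169  0.014] [-0.062  0.008  0.014]
```

```bash
cat >> h.py <<'E'
OFF=9.1
def lip2(P,yaw,pitch,off=None):
    off=OFF if off is None else off
    S=R.from_euler("ZY",[yaw,pitch],degrees=True); o=R.from_euler("y",off,degrees=True)
    g=np.array([-.109-.0475,.0,.0574])+o.apply([0,0,-.011])
    return np.array(P)+S.apply(g),S*o*R.from_euler("x",180,degrees=True)
def lipnow(off=None):
    off=OFF if off is None else off
    s=arm.read_state(); St=R.from_rotvec(s["tool_rot"])*R.from_euler("x",180,degrees=True); o=R.from_euler("y",off,degrees=True); S=St*o.inv()
    l=s["eef_pos"]-S.apply(np.array([-.1565,0,.0574])+o.apply([0,0,-.011]))
    print("lip tray",((l-[TC[0],TC[1],0])@R.from_euler("z",TY,degrees=True).as_matrix()).round(4),"ypr",S.as_euler("ZYX",degrees=True).round(2),"F",s["wrist_force"].round(2) if hasattr(s["wrist_force"],"round") else s["wrist_force"])
E
python3 - <<'E'
from h import *
lipnow()
plan([[lip2(tray2w(.02,.014,.03),TY,2)],[lip2(tray2w(.02,.014,.008),TY,2)],[lip2(tray2w(.02,.014,.004),TY,2)]])
E
```

```text
lip tray [-0.0232  0.0176  0.1292] ypr [ 9.491e+01 -8.170e+00  9.000e-02] F [ 0.65  0.81 -0.36]
call 0
   ([0.051, 0.003, 0.07], [-0.001, -0.177, 0.002], 'rows>=1.7')
call 1
   ([0.004, 0.0, 0.022], [-0.0, -0.0, 0.0], 'rows>=0.4')
call 2
   ([0.001, 0.0, 0.003], [-0.0, -0.0, 0.0], 'rows>=0.1')
```

Request:
servo_tool(series=[{"x": 0.03,"y": 0.001,"z": 0.02,"wx": 0,"wy": -0.1,"wz": 0,"claw": 0.01},{"x": 0.051,"y": 0.003,"z": 0.05,"wx": 0,"wy": -0.177,"wz": 0,"claw": 0.01},{"x": 0.051,"y": 0.003,"z": 0.07,"wx": 0,"wy": -0.177,"wz": 0,"claw": 0.01},{"x": 0.051,"y": 0.003,"z": 0.08,"wx": 0,"wy": -0.177,"wz": 0,"claw": 0.01},{"x": 0.051,"y": 0.003,"z": 0.085,"wx": 0,"wy": -0.177,"wz": 0,"claw": 0.01},{"x": 0.051,"y": 0.003,"z": 0.085,"wx": 0,"wy": -0.177,"wz": 0,"claw": 0.01}])

```text
time_s: 19.0
eef_pos: [0.6045, -0.2469, 0.0674]
tool_rot: [2.025, 2.203, -0.198]
wrist_force: [-0.1, 0.1, -1.6]
finger_gap: 0.0201
grip_force: 117.9
```

```bash
python3 - <<'E'
from h import *
lipnow()
plan([[lip2(tray2w(.02,.014,.008),TY,2)],[lip2(tray2w(.02,.014,.004),TY,2)]])
E
python3 meas.py | head -2
```

```text
lip tray [0.0175 0.0142 0.0153] ypr [9.482e+01 2.050e+00 1.000e-02] F [-0.13  0.06 -1.59]
call 0
   ([0.004, 0.0, 0.007], [-0.0, 0.001, 0.0], 'rows>=0.2')
call 1
   ([0.001, 0.0, 0.004], [-0.0, -0.0, 0.0], 'rows>=0.1')
tool ypr [9.482e+01 1.115e+01 1.000e-02] [ 0.60452295 -0.24692687  0.06743714] [-0.13378832  0.05883664 -1.58907345] 117.89700508117676
blade: nose-up deg rel tool 9.09 roll 1.14 z at x=.109,.1565: -0.0263 -0.0187 479 xmax [0.16745508 0.16899027] y [-0.03948909  0.04513315]
```

Request:
servo_tool(series=[{"x": 0.002,"y": 0,"z": 0.006,"wx": 0,"wy": 0,"wz": 0,"claw": 0.01},{"x": 0.002,"y": 0,"z": 0.009,"wx": 0,"wy": 0,"wz": 0,"claw": 0.01},{"x": 0.002,"y": 0,"z": 0.011,"wx": 0,"wy": 0,"wz": 0,"claw": 0.01},{"x": 0.002,"y": 0,"z": 0.011,"wx": 0,"wy": 0,"wz": 0,"claw": 0.01}])

```text
time_s: 19.6
eef_pos: [0.6041, -0.2467, 0.0556]
tool_rot: [2.025, 2.204, -0.198]
wrist_force: [-0.5, 0.2, -1.6]
finger_gap: 0.0201
grip_force: 117.9
```

Request:
servo_tool(series=[{"x": 0,"y": 0,"z": 0.001,"wx": 0,"wy": 0,"wz": 0,"claw": 0.01},{"x": 0,"y": 0,"z": 0.001,"wx": 0,"wy": 0,"wz": 0,"claw": 0.01}])

```text
time_s: 19.8
eef_pos: [0.6045, -0.2469, 0.0552]
tool_rot: [2.024, 2.203, -0.198]
wrist_force: [-0.2, 1.3, -0.0]
finger_gap: 0.02
grip_force: 117.9
```

```bash
python3 -c "
from h import *
lipnow()"; python3 meas.py | head -2
```

```text
lip tray [0.0175 0.0143 0.003 ] ypr [9.485e+01 2.060e+00 1.000e-02] F [-0.24  1.29 -0.04]
tool ypr [9.485e+01 1.116e+01 1.000e-02] [ 0.60448273 -0.24694572  0.05519265] [-0.23806072  1.28938773 -0.03736993] 117.92931318283081
blade: nose-up deg rel tool 9.02 roll 1.03 z at x=.109,.1565: -0.0264 -0.0188 436 xmax [0.16730856 0.16867365] y [-0.04475463  0.04472927]
```

Request:
servo_tool(series=[{"x": 0.0196,"y": 0,"z": -0.0034,"wx": 0,"wy": 0,"wz": 0,"claw": 0.01},{"x": 0.0343,"y": 0,"z": -0.0063,"wx": 0,"wy": 0,"wz": 0,"claw": 0.01},{"x": 0.0441,"y": 0,"z": -0.0082,"wx": 0,"wy": 0,"wz": 0,"claw": 0.01},{"x": 0.0539,"y": 0,"z": -0.0101,"wx": 0,"wy": 0,"wz": 0,"claw": 0.01},{"x": 0.0637,"y": 0,"z": -0.012,"wx": 0,"wy": 0,"wz": 0,"claw": 0.01},{"x": 0.0736,"y": 0,"z": -0.014,"wx": 0,"wy": 0,"wz": 0,"claw": 0.01}])

```text
time_s: 20.6
eef_pos: [0.5981, -0.1716, 0.0548]
tool_rot: [2.024, 2.203, -0.198]
wrist_force: [0.4, -0.7, 0.6]
finger_gap: 0.02
grip_force: 118.2
```

```bash
python3 -c "
from h import *
lipnow()"; python3 meas.py
```

```text
lip tray [0.0931 0.0143 0.0026] ypr [ 9.485e+01  2.070e+00 -1.000e-02] F [ 0.39 -0.67  0.62]
tool ypr [ 9.485e+01  1.117e+01 -1.000e-02] [ 0.59813768 -0.1716251   0.05481047] [ 0.39091481 -0.67286715  0.61654837] 118.18641185760498
blade: nose-up deg rel tool 9.42 roll 0.89 z at x=.109,.1565: -0.0261 -0.0182 476 xmax [0.16710888 0.1682412 ] y [-0.04471289  0.04455243]
side 0.61 [0.444 0.312 0.014] [0.432 0.127 0.014]
side 0.56 [ 0.551 -0.015  0.014] [0.097 0.048 0.014]
side 0.49 [0.471 0.321 0.014] [0.439 0.1   0.014]
side 0.46 [0.556 0.01  0.014] [0.121 0.041 0.014]
side 0.33 [0.542 0.117 0.014] [0.229 0.046 0.014]
top 0.58 [0.447 0.32  0.014] [0.44  0.123 0.014]
top 0.45 [ 0.564 -0.021  0.014] [0.09  0.036 0.014]
top 0.44 [0.41  0.326 0.014] [0.448 0.16  0.014]
top 0.4 [0.473 0.321 0.014] [0.438 0.098 0.014]
```

Request:
servo_tool(series=[{"x": 0.0078,"y": 0,"z": -0.0011,"wx": 0,"wy": 0,"wz": 0,"claw": 0.01},{"x": 0.0147,"y": 0,"z": -0.0024,"wx": 0,"wy": 0,"wz": 0,"claw": 0.01},{"x": 0.0216,"y": 0,"z": -0.0038,"wx": 0,"wy": 0,"wz": 0,"claw": 0.01},{"x": 0.0284,"y": 0,"z": -0.0052,"wx": 0,"wy": 0,"wz": 0,"claw": 0.01},{"x": 0.0343,"y": 0,"z": -0.0063,"wx": 0,"wy": 0,"wz": 0,"claw": 0.01},{"x": 0.0382,"y": 0,"z": -0.0071,"wx": 0,"wy": 0,"wz": 0,"claw": 0.01},{"x": 0.0382,"y": 0,"z": -0.0071,"wx": 0,"wy": 0,"wz": 0,"claw": 0.01}])

```text
time_s: 21.5
eef_pos: [0.595, -0.1332, 0.0545]
tool_rot: [2.023, 2.204, -0.198]
wrist_force: [-0.8, -0.1, 0.9]
finger_gap: 0.0202
grip_force: 118.2
```

```bash
python3 -c "
from h import *
lipnow()"; python3 meas.py; python3 look.py s6 >/dev/null
```

```text
lip tray [0.1317 0.0144 0.0022] ypr [ 9.489e+01  2.080e+00 -1.000e-02] F [-0.82 -0.08  0.9 ]
tool ypr [ 9.489e+01  1.118e+01 -1.000e-02] [ 0.59496982 -0.1331715   0.05446131] [-0.81765967 -0.08125215  0.90125686] 118.19912195205688
blade: nose-up deg rel tool 10.13 roll 1.04 z at x=.109,.1565: -0.0261 -0.0176 325 xmax [0.15285294 0.15423188] y [-0.04678476  0.04497269]
side 0.63 [0.557 0.008 0.014] [0.119 0.04  0.014]
side 0.51 [0.48  0.316 0.014] [0.433 0.091 0.014]
side 0.45 [ 0.564 -0.023  0.014] [0.088 0.036 0.014]
side 0.39 [0.449 0.313 0.014] [0.432 0.122 0.014]
top 0.49 [0.416 0.318 0.014] [0.439 0.154 0.014]
top 0.44 [0.562 0.002 0.014] [0.112 0.036 0.014]
top 0.4 [ 0.558 -0.027  0.014] [0.084 0.042 0.014]
top 0.4 [0.479 0.313 0.014] [0.43  0.092 0.014]
top 0.37 [0.448 0.323 0.014] [0.442 0.122 0.014]
```

View pics/s6.png

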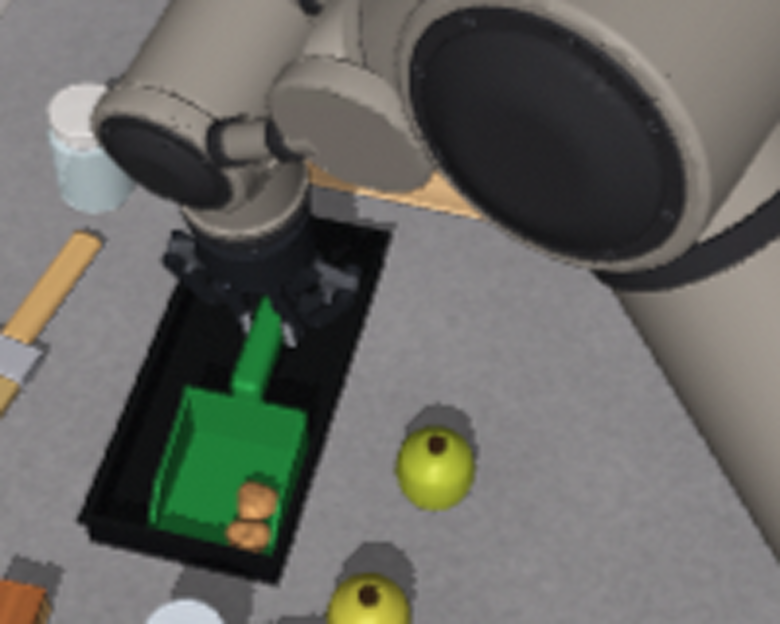

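Both nuggets are on the blade (crop (257,500), (248,535)) with low force. Tilt, lift, carry.

Run:
```python
from h import *
hist(); y=.0144
W=[]
for p in(3,7,11,15,18): W.append(lip2(tray2w(.131,y,.0045+.095*np.sin(np.radians(p))),TY,-p))
W+= [lip2(tray2w(.130,y,.05),TY,-22),lip2(tray2w(.125,y,.085),TY,-26),lip2(tray2w(.11,y,.12),TY,-28),lip2(tray2w(.10,y,.16),TY,-28)]
C=np.array([.4396,.2495]); u=np.array([np.cos(np.radians(85)),np.sin(np.radians(85))])
T1=lip2([*(C-u*.10),.25],85,-28); T2=lip2([*(C-u*.01),.22],85,-25)
D=[lip2([*(C-u*.01),.16],85,10),lip2([*(C-u*.01),.125],85,40),lip2([*(C-u*.01),.12],85,70)]
plan([W,[T1,T2],[D[0],D[1]],[D[2]]])
a=fitfk(); j=np.array(arm.read_state()["joint_positions"])
for t in W+[T1,T2]+D: j,e=ik(a,*t,j); print(j.round(2),e.round(4))
```

```text
call 0
   ([-0.003, 0.0, 0.007], [-0.0, 0.088, 0.001], 'rows>=0.6')
   ([-0.004, 0.0, 0.012], [-0.0, 0.158, 0.001], 'rows>=0.5')
   ([-0.005, 0.0, 0.017], [-0.0, 0.227, 0.001], 'rows>=0.5')
   ([-0.005, 0.0, 0.022], [-0.0, 0.297, 0.001], 'rows>=0.5')
   ([-0.004, 0.0, 0.026], [-0.0, 0.35, 0.001], 'rows>=0.4')
   ([-0.005, 0.0, 0.022], [-0.0, 0.419, 0.001], 'rows>=0.5')
   ([-0.013, 0.0, -0.001], [-0.0, 0.489, 0.001], 'rows>=0.5')
   ([-0.032, 0.0, -0.027], [-0.0, 0.524, 0.001], 'rows>=0.6')
   ([-0.05, 0.0, -0.064], [-0.0, 0.524, 0.001], 'rows>=0.8')
call 1
   ([0.193, -0.167, -0.029], [-0.056, 0.0, 0.161], 'rows>=5.1')
   ([0.269, -0.152, 0.019], [-0.051, -0.052, 0.163], 'rows>=1.8')
call 2
   ([0.025, -0.0, -0.032], [-0.001, -0.611, -0.0], 'rows>=4.1')
   ([0.087, -0.0, -0.044], [-0.001, -1.134, -0.0], 'rows>=3.5')
call 3
   ([0.036, -0.0, -0.076], [0.0, -0.524, -0.0], 'rows>=3.5')
fk [ 0.1793  0.506   0.3795  0.304   0.0764 -0.0181] rms 0.00326 rotres [0.0, 0.0, 0.0, 0.0, 0.0, 0.0, 0.0, 0.0, 0.0, 0.0, 0.0, 0.0]
[-0.3   0.66  1.55 -0.13  0.89 -0.31] 0.0
[-0.34  0.68  1.53 -0.04  0.92 -0.4 ] 0.0
[-0.37  0.69  1.51  0.04  0.95 -0.48] 0.0
[-0.41  0.71  1.5   0.11  0.98 -0.55] 0.0
[-0.43  0.73  1.48  0.16  1.01 -0.6 ] 0.0
[-0.46  0.74  1.45  0.22  1.07 -0.66] 0.0
[-0.49  0.74  1.4   0.27  1.18 -0.7 ] 0.0
[-0.52  0.73  1.34  0.28  1.28 -0.71] 0.0
[-0.53  0.7   1.27  0.27  1.37 -0.7 ] 0.0
[-0.44  0.19  1.85  0.33  1.24 -0.49] 0.0
[-0.2   0.2   1.89  0.31  1.1  -0.26] 0.0
[ 0.25  0.27  1.69 -0.33  1.31  0.45] 0.0
[ 0.57  0.53  1.46 -0.65  1.72  0.75] 0.0
[ 0.74  0.84  1.2  -0.93  2.16  0.76] 0.0
```

Request:
servo_tool(series=[{"x": -0.003,"y": 0,"z": 0.006,"wx": 0,"wy": 0.088,"wz": 0,"claw": 0.01},{"x": -0.004,"y": 0,"z": 0.011,"wx": 0,"wy": 0.158,"wz": 0,"claw": 0.01},{"x": -0.005,"y": 0,"z": 0.016,"wx": 0,"wy": 0.227,"wz": 0,"claw": 0.01},{"x": -0.005,"y": 0,"z": 0.021,"wx": 0,"wy": 0.297,"wz": 0,"claw": 0.01},{"x": -0.005,"y": 0,"z": 0.024,"wx": 0,"wy": 0.35,"wz": 0,"claw": 0.01},{"x": -0.005,"y": 0,"z": 0.024,"wx": 0,"wy": 0.36,"wz": 0,"claw": 0.01},{"x": -0.006,"y": 0,"z": 0.021,"wx": 0,"wy": 0.419,"wz": 0,"claw": 0.01},{"x": -0.013,"y": 0,"z": -0.001,"wx": 0,"wy": 0.489,"wz": 0,"claw": 0.01},{"x": -0.032,"y": 0,"z": -0.027,"wx": 0,"wy": 0.524,"wz": 0,"claw": 0.01},{"x": -0.05,"y": 0,"z": -0.064,"wx": 0,"wy": 0.524,"wz": 0,"claw": 0.01}])

```text
time_s: 22.9
eef_pos: [0.5966, -0.1707, 0.1255]
tool_rot: [-1.948, -2.117, -0.32]
wrist_force: [0.3, 0.5, -2.1]
finger_gap: 0.0203
grip_force: 117.9
```

```bash
cat > carry.py <<'E'
from h import *
from tubchk import tub
lipnow(); M=R.from_euler("z",TY,degrees=True).as_matrix()
p=eyes.grab_frame("side"); f=p["frame"].astype(int); b=(f[...,0]>f[...,2]+50)&(f[...,0]>f[...,1]+20)
n,l,s,c=cv2.connectedComponentsWithStats(b.astype(np.uint8))
for i in range(1,n):
    if s[i,4]<15: continue
    m=np.median(pts(p,l==i),0); t=(m-[TC[0],TC[1],0])@M
    if abs(t[0])<.2 and abs(t[1])<.09: print("brown",s[i,4],t.round(3))
C=np.array([.4396,.2495]); u=np.array([np.cos(np.radians(85)),np.sin(np.radians(85))])
plan([[lip2([*(C-u*.10),.25],85,-28),lip2([*(C-u*.01),.22],85,-25)]])
E
python3 carry.py
```

```text
lip tray [0.0992 0.0155 0.1589] ypr [ 94.64 -28.07   0.33] F [ 0.3   0.5  -2.12]
brown 105 [0.051 0.039 0.154]
call 0
   ([0.195, -0.169, -0.023], [-0.049, 0.006, 0.163], 'rows>=5.2')
   ([0.27, -0.154, 0.025], [-0.044, -0.046, 0.164], 'rows>=1.8')
```

Both are in the scoop (blob at z 0.154) and none are left in the tray. Carry and tip.

Request:
servo_tool(series=[{"x": 0.025,"y": -0.022,"z": -0.003,"wx": 0,"wy": 0,"wz": 0.02,"claw": 0.01},{"x": 0.06,"y": -0.052,"z": -0.007,"wx": -0.01,"wy": 0,"wz": 0.05,"claw": 0.01},{"x": 0.095,"y": -0.082,"z": -0.011,"wx": -0.02,"wy": 0,"wz": 0.08,"claw": 0.01},{"x": 0.13,"y": -0.113,"z": -0.015,"wx": -0.03,"wy": 0,"wz": 0.11,"claw": 0.01},{"x": 0.165,"y": -0.143,"z": -0.02,"wx": -0.04,"wy": 0,"wz": 0.14,"claw": 0.01},{"x": 0.195,"y": -0.165,"z": -0.02,"wx": -0.049,"wy": 0,"wz": 0.16,"claw": 0.01},{"x": 0.23,"y": -0.16,"z": 0,"wx": -0.046,"wy": -0.02,"wz": 0.164,"claw": 0.01},{"x": 0.255,"y": -0.156,"z": 0.015,"wx": -0.044,"wy": -0.035,"wz": 0.164,"claw": 0.01},{"x": 0.27,"y": -0.154,"z": 0.025,"wx": -0.044,"wy": -0.046,"wz": 0.164,"claw": 0.01},{"x": 0.27,"y": -0.154,"z": 0.025,"wx": -0.044,"wy": -0.046,"wz": 0.164,"claw": 0.01}])

```text
time_s: 23.95
eef_pos: [0.4208, 0.0817, 0.1901]
tool_rot: [-2.155, -1.985, -0.297]
wrist_force: [-0.3, -0.4, -1.6]
finger_gap: 0.0203
grip_force: 117.9
```

Request:
servo_tool(series=[{"x": 0.006,"y": 0,"z": -0.008,"wx": 0,"wy": -0.15,"wz": 0,"claw": 0.01},{"x": 0.012,"y": 0,"z": -0.016,"wx": 0,"wy": -0.3,"wz": 0,"claw": 0.01},{"x": 0.018,"y": 0,"z": -0.024,"wx": 0,"wy": -0.45,"wz": 0,"claw": 0.01},{"x": 0.025,"y": 0,"z": -0.032,"wx": 0,"wy": -0.6,"wz": 0,"claw": 0.01},{"x": 0.04,"y": 0,"z": -0.035,"wx": 0,"wy": -0.73,"wz": 0,"claw": 0.01},{"x": 0.055,"y": 0,"z": -0.038,"wx": 0,"wy": -0.86,"wz": 0,"claw": 0.01},{"x": 0.07,"y": 0,"z": -0.041,"wx": 0,"wy": -1,"wz": 0,"claw": 0.01},{"x": 0.087,"y": 0,"z": -0.044,"wx": 0,"wy": -1.134,"wz": 0,"claw": 0.01},{"x": 0.087,"y": 0,"z": -0.044,"wx": 0,"wy": -1.134,"wz": 0,"claw": 0.01}])

```text
time_s: 24.85
eef_pos: [0.4288, 0.1528, 0.2546]
tool_rot: [1.791, 1.66, -0.829]
wrist_force: [0.3, 0.6, -1.8]
finger_gap: 0.0203
grip_force: 118.0
```

Request:
servo_tool(series=[{"x": 0.009,"y": 0,"z": -0.02,"wx": 0,"wy": -0.14,"wz": 0,"claw": 0.01},{"x": 0.018,"y": 0,"z": -0.04,"wx": 0,"wy": -0.28,"wz": 0,"claw": 0.01},{"x": 0.03,"y": 0,"z": -0.064,"wx": 0,"wy": -0.42,"wz": 0,"claw": 0.01},{"x": 0.03,"y": 0,"z": -0.064,"wx": 0,"wy": -0.44,"wz": 0,"claw": 0.01},{"x": 0.03,"y": 0,"z": -0.064,"wx": 0,"wy": -0.44,"wz": 0,"claw": 0.01},{"x": 0.03,"y": 0,"z": -0.064,"wx": 0,"wy": -0.44,"wz": 0,"claw": 0.01}])

```text
time_s: 25.45
eef_pos: [0.435, 0.217, 0.2772]
tool_rot: [1.484, 1.369, -1.122]
wrist_force: [0.0, -0.3, -0.3]
finger_gap: 0.0198
grip_force: 118.1
```

Run:
```python
from h import *
lipnow(); T2=(np.array([.43,.10,.26]),TR(85,9)); 
mid=(np.array([.50,-.15,.24]),TR(60,9)); pre=(np.array([.48,-.36,.18]),TR(10,9)); 
plan([[T2],[mid],[pre]])
```

```text
lip tray [0.3628 0.141  0.1143] ypr [85.9  64.73  0.94] F [ 0.01 -0.31 -0.32]
call 0
   ([-0.016, 0.005, 0.117], [-0.005, 1.131, 0.006], 'rows>=7.5')
call 1
   ([-0.237, 0.092, 0.058], [0.069, 0.0, 0.431], 'rows>=5.2')
call 2
   ([-0.18, 0.087, 0.089], [0.136, 0.001, 0.862], 'rows>=5.8')
```

Request:
servo_tool(series=[{"x": -0.03,"y": 0,"z": 0,"wx": 0,"wy": 0.1,"wz": 0,"claw": 0.01},{"x": -0.04,"y": 0,"z": 0.03,"wx": 0,"wy": 0.25,"wz": 0,"claw": 0.01},{"x": -0.03,"y": 0.002,"z": 0.07,"wx": 0,"wy": 0.4,"wz": 0,"claw": 0.01},{"x": -0.016,"y": 0.005,"z": 0.117,"wx": -0.005,"wy": 0.55,"wz": 0.006,"claw": 0.01},{"x": -0.016,"y": 0.005,"z": 0.117,"wx": -0.005,"wy": 0.7,"wz": 0.006,"claw": 0.01},{"x": -0.016,"y": 0.005,"z": 0.117,"wx": -0.005,"wy": 0.85,"wz": 0.006,"claw": 0.01},{"x": -0.016,"y": 0.005,"z": 0.117,"wx": -0.005,"wy": 1.0,"wz": 0.006,"claw": 0.01},{"x": -0.016,"y": 0.005,"z": 0.117,"wx": -0.005,"wy": 1.131,"wz": 0.006,"claw": 0.01},{"x": -0.016,"y": 0.005,"z": 0.117,"wx": -0.005,"wy": 1.131,"wz": 0.006,"claw": 0.01}])

```text
time_s: 26.35
eef_pos: [0.4295, 0.0983, 0.2627]
tool_rot: [2.237, 2.038, -0.168]
wrist_force: [-0.2, -0.6, -1.3]
finger_gap: 0.0201
grip_force: 118.1
```

Request:
servo_tool(series=[{"x": -0.237,"y": 0.092,"z": 0.058,"wx": 0.069,"wy": 0,"wz": 0.431,"claw": 0.01},{"x": -0.237,"y": 0.092,"z": 0.058,"wx": 0.069,"wy": 0,"wz": 0.431,"claw": 0.01},{"x": -0.237,"y": 0.092,"z": 0.058,"wx": 0.069,"wy": 0,"wz": 0.431,"claw": 0.01},{"x": -0.237,"y": 0.092,"z": 0.058,"wx": 0.069,"wy": 0,"wz": 0.431,"claw": 0.01},{"x": -0.237,"y": 0.092,"z": 0.058,"wx": 0.069,"wy": 0,"wz": 0.431,"claw": 0.01},{"x": -0.237,"y": 0.092,"z": 0.058,"wx": 0.069,"wy": 0,"wz": 0.431,"claw": 0.01},{"x": -0.237,"y": 0.092,"z": 0.058,"wx": 0.069,"wy": 0,"wz": 0.431,"claw": 0.01}])

```text
time_s: 27.05
eef_pos: [0.4999, -0.1504, 0.2402]
tool_rot: [2.646, 1.523, -0.214]
wrist_force: [-0.4, 0.4, -0.8]
finger_gap: 0.0204
grip_force: 118.1
```

Run:
```python
from h import *
from tubchk import tub
st(); p=eyes.grab_frame("top"); tub(p); q=eyes.grab_frame("side"); tub(q); w=eyes.grab_frame("wrist")
for im,n in((p,"top"),(q,"side")):
  for r in eyes.pinpoint(im,"nugget0"):
    if r["score"]>.3: print(n,round(r["score"],2),at_z(im,r["centre"],.0145).round(3))
a=cv2.resize(p["frame"][140:290,70:300],(460,300),interpolation=cv2.INTER_CUBIC); d=cv2.resize(q["frame"][300:420,140:310],(340,300),interpolation=cv2.INTER_CUBIC)
c=cv2.resize(q["frame"][200:320,170:330],(400,300),interpolation=cv2.INTER_CUBIC); b=cv2.resize(w["frame"],(400,300))
cv2.imwrite("pics/comp2.png",np.vstack([np.hstack([a,d]),np.hstack([c,b])])[:,:,::-1])
for r in eyes.trace(p,"bundle")[:1]: print(rect(p,r["pixels"],.024,.036))
```

```text
{'time_s': 27.05, 'eef_pos': [0.4999, -0.1504, 0.2402], 'tool_rot': [2.6459, 1.5229, -0.2144], 'joint_positions': [-0.3457, 0.3636, 1.5006, -0.1651, 1.3097, 0.2258], 'wrist_force': [-0.3833, 0.3956, -0.8386], 'finger_gap': 0.0204, 'grip_force': 118.1383}
blob 214 [0.439 0.314 0.027]
blob 65 [0.393 0.268 0.022]
blob 135 [0.39  0.274 0.022]
blob 296 [0.444 0.317 0.029]
top 0.59 [0.377 0.263 0.014]
top 0.43 [0.476 0.323 0.014]
top 0.4 [0.439 0.3   0.014]
top 0.39 [0.414 0.317 0.014]
top 0.37 [0.448 0.324 0.014]
side 0.7 [0.475 0.32  0.014]
side 0.59 [0.391 0.268 0.014]
side 0.58 [0.432 0.301 0.014]
side 0.46 [0.445 0.319 0.014]
(array([0.6632, 0.2165]), array([0.0371, 0.2504]), 7.3, array([0.0253, 0.0296, 0.0343]))
```

View pics/comp2.png

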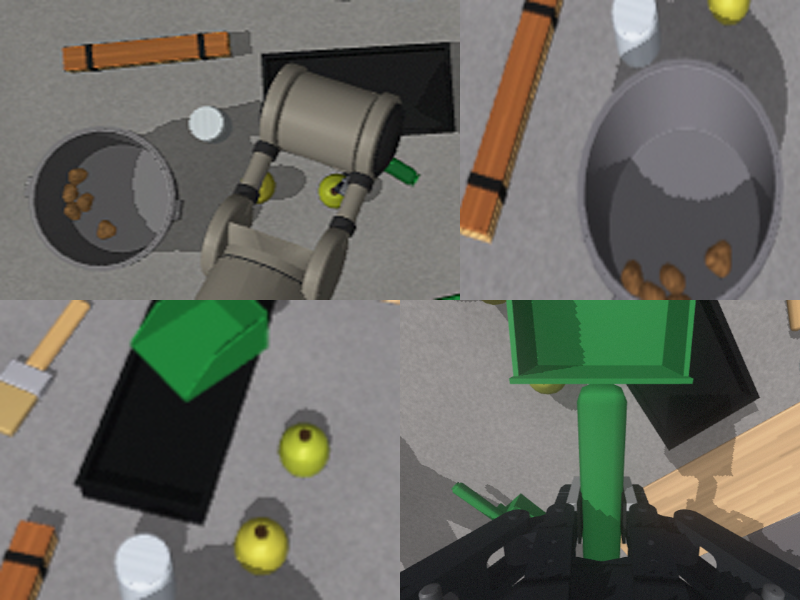

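All five nuggets are in the tub and the tray is empty. Now lay the scoop on the board.

Run:
```python
from h import *
P=np.array([.6015,-.413])+.0475*np.array([np.cos(np.radians(-7.3)),np.sin(np.radians(-7.3))])
A=lip2([*P,.07],-7.3,0,9.3); B=lip2([*P,.012],-7.3,0,9.3); print(A[0])
mid=(np.array([.48,-.33,.2]),TR(20,9))
plan([[mid,A],[B]])
a=fitfk(); j=np.array(arm.read_state()["joint_positions"])
for t in (mid,A,B): j,e=ik(a,*t,j); print(j.round(2),e.round(4))
```

```text
[ 0.49162027 -0.39892408  0.11654459]
call 0
   ([-0.16, 0.073, 0.067], [0.112, 0.003, 0.692], 'rows>=4.7')
   ([-0.2, 0.117, 0.158], [0.19, -0.002, 1.162], 'rows>=3.2')
call 1
   ([0.01, -0.0, 0.057], [0.0, -0.0, 0.0], 'rows>=1.2')
fk [ 0.1793  0.506   0.3795  0.304   0.0764 -0.0181] rms 0.00326 rotres [0.0, 0.0, 0.0, 0.0, 0.0, 0.0, 0.0, 0.0, 0.0, 0.0, 0.0, 0.0]
[-0.66  0.54  1.33 -0.14  1.36  0.59] 0.0
[-0.76  0.73  1.22 -0.1   1.32  0.97] 0.0
[-0.76  0.78  1.29 -0.1   1.21  0.98] 0.0
```

Request:
servo_tool(series=[{"x": -0.16,"y": 0.073,"z": 0.067,"wx": 0.112,"wy": 0,"wz": 0.692,"claw": 0.01},{"x": -0.16,"y": 0.073,"z": 0.067,"wx": 0.112,"wy": 0,"wz": 0.692,"claw": 0.01},{"x": -0.16,"y": 0.073,"z": 0.067,"wx": 0.112,"wy": 0,"wz": 0.692,"claw": 0.01},{"x": -0.16,"y": 0.073,"z": 0.067,"wx": 0.112,"wy": 0,"wz": 0.692,"claw": 0.01},{"x": -0.16,"y": 0.073,"z": 0.067,"wx": 0.112,"wy": 0,"wz": 0.692,"claw": 0.01},{"x": -0.2,"y": 0.117,"z": 0.158,"wx": 0.19,"wy": 0,"wz": 1.162,"claw": 0.01},{"x": -0.2,"y": 0.117,"z": 0.158,"wx": 0.19,"wy": 0,"wz": 1.162,"claw": 0.01},{"x": -0.2,"y": 0.117,"z": 0.158,"wx": 0.19,"wy": 0,"wz": 1.162,"claw": 0.01},{"x": -0.2,"y": 0.117,"z": 0.158,"wx": 0.19,"wy": 0,"wz": 1.162,"claw": 0.01},{"x": -0.2,"y": 0.117,"z": 0.158,"wx": 0.19,"wy": 0,"wz": 1.162,"claw": 0.01}])

```text
time_s: 28.35
eef_pos: [0.4911, -0.3997, 0.1168]
tool_rot: [-3.114, 0.196, 0.251]
wrist_force: [0.5, -0.5, -0.4]
finger_gap: 0.0202
grip_force: 118.2
```

```bash
python3 meas.py | head -2
python3 - <<'E'
from h import *
P=np.array([.6015,-.413])+.0475*np.array([np.cos(np.radians(-7.3)),np.sin(np.radians(-7.3))])
lipnow(9.3); plan([[lip2([*P,.012],-7.3,0,9.3)],[lip2([*P,.006],-7.3,0,9.3)]])
E
```

```text
tool ypr [-7.2   9.2   0.07] [ 0.49111341 -0.3996921   0.11680394] [ 0.47735227 -0.45049836 -0.44474913] 118.17753195762634
blade: nose-up deg rel tool 8.4 roll 3.28 z at x=.109,.1565: -0.0258 -0.0188 155 xmax [0.16212053 0.16353251] y [-0.04292215  0.04534547]
lip tray [-0.3145 -0.0153  0.0719] ypr [-7.21 -0.18 -0.  ] F [-0.78 -0.99 -1.52]
call 0
   ([0.01, -0.001, 0.059], [0.0, -0.003, 0.002], 'rows>=1.2')
call 1
   ([0.001, 0.0, 0.006], [0.0, -0.0, -0.0], 'rows>=0.1')
```

Request:
servo_tool(series=[{"x": 0.008,"y": 0,"z": 0.04,"wx": 0,"wy": 0,"wz": 0,"claw": 0.01},{"x": 0.01,"y": 0,"z": 0.056,"wx": 0,"wy": 0,"wz": 0,"claw": 0.01},{"x": 0.01,"y": 0,"z": 0.061,"wx": 0,"wy": 0,"wz": 0,"claw": 0.01},{"x": 0.011,"y": 0,"z": 0.064,"wx": 0,"wy": 0,"wz": 0,"claw": 0.01},{"x": 0.011,"y": 0,"z": 0.066,"wx": 0,"wy": 0,"wz": 0,"claw": 0.01},{"x": 0.011,"y": 0,"z": 0.066,"wx": 0,"wy": 0,"wz": 0,"claw": 0.01}])

```text
time_s: 29.15
eef_pos: [0.492, -0.4008, 0.0519]
tool_rot: [-3.116, 0.201, 0.246]
wrist_force: [-0.5, 1.9, 3.6]
finger_gap: 0.0201
grip_force: 118.8
```

Request:
servo_tool(series=[{"x": 0,"y": 0,"z": 0,"wx": 0,"wy": 0,"wz": 0,"claw": 0.03},{"x": 0,"y": 0,"z": 0,"wx": 0,"wy": 0,"wz": 0,"claw": 0.05},{"x": 0,"y": 0,"z": 0,"wx": 0,"wy": 0,"wz": 0,"claw": 0.06},{"x": 0,"y": 0,"z": 0,"wx": 0,"wy": 0,"wz": 0,"claw": 0.06},{"x": 0,"y": 0,"z": -0.03,"wx": 0,"wy": 0,"wz": 0,"claw": 0.06},{"x": 0,"y": 0,"z": -0.08,"wx": 0,"wy": 0,"wz": 0,"claw": 0.06},{"x": 0,"y": 0,"z": -0.13,"wx": 0,"wy": 0.08,"wz": 0,"claw": 0.06},{"x": 0,"y": 0,"z": -0.18,"wx": 0,"wy": 0.16,"wz": 0,"claw": 0.0854},{"x": 0,"y": 0,"z": -0.18,"wx": 0,"wy": 0.16,"wz": 0,"claw": 0.0854}], grip_force=30)

```text
time_s: 30.05
eef_pos: [0.5215, -0.4066, 0.2363]
tool_rot: [3.126, -0.203, 0.02]
wrist_force: [-0.1, -0.5, 1.0]
finger_gap: 0.0849
grip_force: 0.0
```

Run:
```python
from h import *
st(); w=eyes.grab_frame("wrist"); f=w["frame"].astype(int); P=pts(w,(f[...,1]>f[...,0]+30)&(f[...,1]>f[...,2]+30))
Q=P[(abs(P[:,0]-.55)<.14)&(abs(P[:,1]+.41)<.09)]
H=Q[(Q[:,2]>.064)]; print("handle",cv2.minAreaRect(H[:,:2].astype(np.float32)),np.percentile(H[:,2],[5,50,95])); print(np.polyfit(H[:,0],H[:,2],1))
B=Q[(Q[:,2]<.014)&(Q[:,2]>.004)]; 
print("floor",len(B),np.median(B[:,2]),np.polyfit(B[:,0],B[:,2],1) if len(B)>20 else "")
# fruits in top
p=eyes.grab_frame("top"); P=pts(p)
for c in((.4628,.0397),(.457,-.0772)):
    Q=P[(np.hypot(P[:,0]-c[0],P[:,1]-c[1])<.045)&(P[:,2]>.03)&(P[:,2]<.065)]; 
    print("fruit",cv2.minEnclosingCircle(Q[:,:2].astype(np.float32)) if len(Q)>5 else None)
q=eyes.grab_frame("side")
for r in eyes.pinpoint(q,"fruit0"): print(round(r["score"],2),at_z(q,r["centre"],.027).round(4))
```

```text
{'time_s': 30.05, 'eef_pos': [0.5215, -0.4066, 0.2363], 'tool_rot': [3.1259, -0.203, 0.0199], 'joint_positions': [-0.7787, 0.5935, 1.1219, 0.0015, 1.4106, 0.9215], 'wrist_force': [-0.1096, -0.5467, 1.0235], 'finger_gap': 0.0849, 'grip_force': 0.0}
handle ((0.49842599034309387, -0.39904192090034485), (0.018353944644331932, 0.11935349553823471), 82.7741470336914) [0.06969613 0.07161987 0.07295243]
[0.00089231 0.0710567 ]
floor 7360 0.007272463929756955 [0.00098942 0.00670276]
fruit ((0.4611811339855194, 0.039351072162389755), 0.025479130446910858)
fruit ((0.45742088556289673, -0.07787464559078217), 0.02651287242770195)
0.82 [ 0.4584 -0.0667  0.027 ]
0.7 [0.4574 0.0455 0.027 ]
```

The scoop lies flat on the board. Next, the guavas.

Run:
```python
from h import *
C=np.array([.4396,.2495]); Y=TR(0)
A=np.array([.4613,.0395]); f1=C+[.036,0]
plan([[((*A,.13),Y)],[((*A,.021),Y)],[((*A,.19),Y),((*f1,.19),Y)],[((*f1,.04),Y),((*f1,.027),Y)]])
a=fitfk(); j=np.array(arm.read_state()["joint_positions"])
for t in ((*A,.021),(*f1,.19),(*f1,.026)): j,e=ik(a,t,Y,j); print(j.round(2),e.round(4))
```

```text
call 0
   ([-0.114, -0.432, 0.097], [-0.003, 0.003, -0.129], 'rows>=9.1')
call 1
   ([0.0, 0.0, 0.109], [-0.0, 0.0, -0.0], 'rows>=2.2')
call 2
   ([-0.0, 0.0, -0.169], [-0.0, 0.0, -0.0], 'rows>=3.4')
   ([0.014, -0.21, -0.169], [-0.0, 0.0, -0.0], 'rows>=4.2')
call 3
   ([0.0, 0.0, 0.15], [-0.0, 0.0, -0.0], 'rows>=3.0')
   ([0.0, 0.0, 0.163], [-0.0, 0.0, -0.0], 'rows>=0.3')
fk [ 0.1793  0.506   0.3795  0.304   0.0764 -0.0181] rms 0.00326 rotres [0.0, 0.0, 0.0, 0.0, 0.0, 0.0, 0.0, 0.0, 0.0, 0.0, 0.0, 0.0]
[-0.08  0.5   1.98 -0.    0.66  1.49] 0.0
[ 0.34  0.41  1.57 -0.    1.17  1.91] 0.0
[ 0.34  0.59  1.77 -0.    0.78  1.91] 0.0
```

Request:
servo_tool(series=[{"x": -0.114,"y": -0.432,"z": 0.06,"wx": -0.003,"wy": 0.003,"wz": -0.129,"claw": 0.0854},{"x": -0.114,"y": -0.432,"z": 0.06,"wx": -0.003,"wy": 0.003,"wz": -0.129,"claw": 0.0854},{"x": -0.114,"y": -0.432,"z": 0.06,"wx": -0.003,"wy": 0.003,"wz": -0.129,"claw": 0.0854},{"x": -0.114,"y": -0.432,"z": 0.06,"wx": -0.003,"wy": 0.003,"wz": -0.129,"claw": 0.0854},{"x": -0.114,"y": -0.432,"z": 0.06,"wx": -0.003,"wy": 0.003,"wz": -0.129,"claw": 0.0854},{"x": -0.114,"y": -0.432,"z": 0.06,"wx": -0.003,"wy": 0.003,"wz": -0.129,"claw": 0.0854},{"x": -0.114,"y": -0.432,"z": 0.06,"wx": -0.003,"wy": 0.003,"wz": -0.129,"claw": 0.0854},{"x": -0.114,"y": -0.432,"z": 0.06,"wx": -0.003,"wy": 0.003,"wz": -0.129,"claw": 0.0854},{"x": -0.114,"y": -0.432,"z": 0.097,"wx": -0.003,"wy": 0.003,"wz": -0.129,"claw": 0.0854},{"x": -0.114,"y": -0.432,"z": 0.097,"wx": -0.003,"wy": 0.003,"wz": -0.129,"claw": 0.0854}])

```text
time_s: 31.25
eef_pos: [0.4587, 0.0422, 0.1272]
tool_rot: [3.141, 0.005, -0.009]
wrist_force: [-0.3, -0.2, 0.3]
finger_gap: 0.0854
grip_force: 0.0
```

Request:
servo_tool(series=[{"x": 0,"y": 0,"z": 0,"wx": 0,"wy": 0,"wz": 0,"claw": 0.0854},{"x": 0,"y": 0,"z": 0,"wx": 0,"wy": 0,"wz": 0,"claw": 0.0854}])

```text
time_s: 31.45
eef_pos: [0.4624, 0.0383, 0.1304]
tool_rot: [3.139, 0.0, 0.001]
wrist_force: [0.7, -0.3, -0.7]
finger_gap: 0.0854
grip_force: 0.0
```

```bash
cat > fr.py <<'E'
from h import *
s=st(); w=eyes.grab_frame("wrist"); f=w["frame"].astype(int); P=pts(w,(f[...,1]>f[...,2]+60)&(f[...,0]>f[...,2]+40))
d=np.hypot(P[:,0]-s["eef_pos"][0],P[:,1]-s["eef_pos"][1]); Q=P[(d<.06)&(P[:,2]>.02)&(P[:,2]<.07)]
c,r=cv2.minEnclosingCircle(Q[:,:2].astype(np.float32)); print(np.round(c,4),r,len(Q),Q[:,2].max())
move((*c,.021),TR(0))
E
python3 fr.py
```

```text
{'time_s': 31.45, 'eef_pos': [0.4624, 0.0383, 0.1304], 'tool_rot': [3.1394, 0.0003, 0.0014], 'joint_positions': [-0.0814, 0.3589, 1.8408, -0.0026, 0.9408, 1.4908], 'wrist_force': [0.6824, -0.2683, -0.68], 'finger_gap': 0.0854, 'grip_force': 0.0}
[0.4642 0.0465] 0.022070659324526787 2295 0.05671606731341955
shift [ 0.0011 -0.0089  0.1099] turn [ 0.0022 -0.0023 -0.001 ] deg 0.2
```

Request:
servo_tool(series=[{"x": 0.001,"y": -0.003,"z": 0.04,"wx": 0,"wy": 0,"wz": 0,"claw": 0.0854},{"x": 0.001,"y": -0.003,"z": 0.08,"wx": 0,"wy": 0,"wz": 0,"claw": 0.0854},{"x": 0.001,"y": -0.003,"z": 0.109,"wx": 0,"wy": 0,"wz": 0,"claw": 0.0854},{"x": 0.001,"y": -0.003,"z": 0.109,"wx": 0,"wy": 0,"wz": 0,"claw": 0.07},{"x": 0.001,"y": -0.003,"z": 0.109,"wx": 0,"wy": 0,"wz": 0,"claw": 0.06},{"x": 0.001,"y": -0.003,"z": 0.109,"wx": 0,"wy": 0,"wz": 0,"claw": 0.05},{"x": 0.001,"y": -0.003,"z": 0.109,"wx": 0,"wy": 0,"wz": 0,"claw": 0.045},{"x": 0.001,"y": -0.003,"z": 0.109,"wx": 0,"wy": 0,"wz": 0,"claw": 0.045}], grip_force=30)

```text
time_s: 32.3
eef_pos: [0.4649, 0.0413, 0.0235]
tool_rot: [3.139, -0.0, 0.01]
wrist_force: [0.1, -3.6, 7.4]
finger_gap: 0.0514
grip_force: 32.0
```

Request:
servo_tool(series=[{"x": 0,"y": 0,"z": -0.04,"wx": 0,"wy": 0,"wz": 0,"claw": 0.045},{"x": 0,"y": 0,"z": -0.08,"wx": 0,"wy": 0,"wz": 0,"claw": 0.045},{"x": 0,"y": 0,"z": -0.12,"wx": 0,"wy": 0,"wz": 0,"claw": 0.045},{"x": 0,"y": 0,"z": -0.16,"wx": 0,"wy": 0,"wz": 0,"claw": 0.045},{"x": 0.003,"y": -0.04,"z": -0.17,"wx": 0,"wy": 0,"wz": 0,"claw": 0.045},{"x": 0.006,"y": -0.08,"z": -0.17,"wx": 0,"wy": 0,"wz": 0,"claw": 0.045},{"x": 0.01,"y": -0.12,"z": -0.17,"wx": 0,"wy": 0,"wz": 0,"claw": 0.045},{"x": 0.012,"y": -0.16,"z": -0.17,"wx": 0,"wy": 0,"wz": 0,"claw": 0.045},{"x": 0.012,"y": -0.207,"z": -0.17,"wx": 0,"wy": 0,"wz": 0,"claw": 0.045},{"x": 0.012,"y": -0.207,"z": -0.17,"wx": 0,"wy": 0,"wz": 0,"claw": 0.045}])

```text
time_s: 33.3
eef_pos: [0.4742, 0.254, 0.192]
tool_rot: [-3.141, -0.008, -0.005]
wrist_force: [0.1, -0.5, -1.0]
finger_gap: 0.0512
grip_force: 32.3
```

Run:
```python
from h import *
st(); w=eyes.grab_frame("side"); save(w,"tmp"); 
for r in eyes.trace(w,"fruit0"): 
    if r["score"]>.3: print(round(r["score"],2),rect(w,r["pixels"]))
C=np.array([.4396,.2495]); f1=C+[.036,0]; plan([[((*f1,.05),TR(0)),((*f1,.027),TR(0))]])
```

```text
{'time_s': 33.3, 'eef_pos': [0.4742, 0.254, 0.192], 'tool_rot': [-3.1409, -0.0077, -0.0051], 'joint_positions': [0.3496, 0.4059, 1.5642, -0.0005, 1.1682, 1.9156], 'wrist_force': [0.11, -0.525, -1.0446], 'finger_gap': 0.0512, 'grip_force': 32.2813}
0.76 (array([ 0.4571, -0.0728]), array([0.0475, 0.0403]), 59.5, array([0.0317, 0.0491, 0.0566]))
0.67 (array([0.4542, 0.2583]), array([0.0199, 0.0424]), 1.4, array([0.1952, 0.2124, 0.2215]))
call 0
   ([0.001, 0.0, 0.142], [0.002, -0.002, 0.003], 'rows>=2.8')
   ([0.001, 0.0, 0.165], [0.002, -0.002, 0.003], 'rows>=0.5')
```

Request:
servo_tool(series=[{"x": 0.001,"y": 0,"z": 0.04,"wx": 0,"wy": 0,"wz": 0,"claw": 0.045},{"x": 0.001,"y": 0,"z": 0.08,"wx": 0,"wy": 0,"wz": 0,"claw": 0.045},{"x": 0.001,"y": 0,"z": 0.115,"wx": 0,"wy": 0,"wz": 0,"claw": 0.045},{"x": 0.001,"y": 0,"z": 0.14,"wx": 0,"wy": 0,"wz": 0,"claw": 0.045},{"x": 0.001,"y": 0,"z": 0.152,"wx": 0,"wy": 0,"wz": 0,"claw": 0.045},{"x": 0.001,"y": 0,"z": 0.157,"wx": 0,"wy": 0,"wz": 0,"claw": 0.045},{"x": 0.001,"y": 0,"z": 0.16,"wx": 0,"wy": 0,"wz": 0,"claw": 0.045},{"x": 0.001,"y": 0,"z": 0.162,"wx": 0,"wy": 0,"wz": 0,"claw": 0.045},{"x": 0.001,"y": 0,"z": 0.162,"wx": 0,"wy": 0,"wz": 0,"claw": 0.045}])

```text
time_s: 34.3
eef_pos: [0.4768, 0.249, 0.0302]
tool_rot: [3.14, -0.0, 0.005]
wrist_force: [-0.4, -0.5, -2.2]
finger_gap: 0.0515
grip_force: 32.3
```

Request:
servo_tool(series=[{"x": 0,"y": 0,"z": 0.001,"wx": 0,"wy": 0,"wz": 0,"claw": 0.045},{"x": 0,"y": 0,"z": 0.002,"wx": 0,"wy": 0,"wz": 0,"claw": 0.045},{"x": 0,"y": 0,"z": 0.003,"wx": 0,"wy": 0,"wz": 0,"claw": 0.045},{"x": 0,"y": 0,"z": 0.003,"wx": 0,"wy": 0,"wz": 0,"claw": 0.045}])

```text
time_s: 34.7
eef_pos: [0.4771, 0.2491, 0.0285]
tool_rot: [3.14, 0.0, 0.007]
wrist_force: [-3.2, -2.5, 15.6]
finger_gap: 0.0512
grip_force: 33.4
```

Contact with the tub floor. Release gently and retreat.

Request:
servo_tool(series=[{"x": 0,"y": 0,"z": -0.001,"wx": 0,"wy": 0,"wz": 0,"claw": 0.052},{"x": 0,"y": 0,"z": -0.001,"wx": 0,"wy": 0,"wz": 0,"claw": 0.056},{"x": 0,"y": 0,"z": -0.001,"wx": 0,"wy": 0,"wz": 0,"claw": 0.062},{"x": 0,"y": 0,"z": -0.001,"wx": 0,"wy": 0,"wz": 0,"claw": 0.066},{"x": 0,"y": 0,"z": -0.001,"wx": 0,"wy": 0,"wz": 0,"claw": 0.066},{"x": 0,"y": 0,"z": -0.02,"wx": 0,"wy": 0,"wz": 0,"claw": 0.066},{"x": 0,"y": 0,"z": -0.06,"wx": 0,"wy": 0,"wz": 0,"claw": 0.066},{"x": 0,"y": 0,"z": -0.11,"wx": 0,"wy": 0,"wz": 0,"claw": 0.066},{"x": 0,"y": 0,"z": -0.16,"wx": 0,"wy": 0,"wz": 0,"claw": 0.08},{"x": 0,"y": 0,"z": -0.16,"wx": 0,"wy": 0,"wz": 0,"claw": 0.0854}])

```text
time_s: 35.7
eef_pos: [0.4793, 0.2504, 0.1933]
tool_rot: [-3.139, 0.0, -0.023]
wrist_force: [0.5, 0.3, -0.5]
finger_gap: 0.0853
grip_force: 0.0
```

Run:
```python
from h import *
st(); 
C=np.array([.4396,.2495]); Y=TR(0); B=np.array([.4575,-.0755]); f2=C+[-.022,-.022]
plan([[((*B,.13),Y)],[((*B,.022),Y)],[((*B,.19),Y)],[((*f2,.19),Y)]])
```

```text
{'time_s': 35.7, 'eef_pos': [0.4793, 0.2504, 0.1933], 'tool_rot': [-3.1388, 0.0001, -0.0226], 'joint_positions': [0.341, 0.4038, 1.5639, -0.0024, 1.1593, 1.9128], 'wrist_force': [0.5021, 0.2506, -0.4895], 'finger_gap': 0.0853, 'grip_force': 0.0}
call 0
   ([-0.023, 0.326, 0.062], [-0.003, -0.014, -0.0], 'rows>=6.7')
call 1
   ([0.0, 0.0, 0.108], [0.0, -0.0, -0.0], 'rows>=2.2')
call 2
   ([0.0, 0.0, -0.168], [0.0, -0.0, -0.0], 'rows>=3.4')
call 3
   ([-0.04, -0.303, -0.0], [0.0, -0.0, -0.0], 'rows>=6.1')
```

Request:
servo_tool(series=[{"x": -0.02,"y": 0.325,"z": 0,"wx": 0,"wy": 0,"wz": 0,"claw": 0.0854},{"x": -0.02,"y": 0.325,"z": 0,"wx": 0,"wy": 0,"wz": 0,"claw": 0.0854},{"x": -0.02,"y": 0.325,"z": 0,"wx": 0,"wy": 0,"wz": 0,"claw": 0.0854},{"x": -0.02,"y": 0.325,"z": 0,"wx": 0,"wy": 0,"wz": 0,"claw": 0.0854},{"x": -0.02,"y": 0.325,"z": 0,"wx": 0,"wy": 0,"wz": 0,"claw": 0.0854},{"x": -0.02,"y": 0.325,"z": 0,"wx": 0,"wy": 0,"wz": 0,"claw": 0.0854},{"x": -0.02,"y": 0.325,"z": 0.02,"wx": 0,"wy": 0,"wz": 0,"claw": 0.0854},{"x": -0.02,"y": 0.325,"z": 0.06,"wx": 0,"wy": 0,"wz": 0,"claw": 0.0854},{"x": -0.02,"y": 0.325,"z": 0.06,"wx": 0,"wy": 0,"wz": 0,"claw": 0.0854},{"x": -0.02,"y": 0.325,"z": 0.06,"wx": 0,"wy": 0,"wz": 0,"claw": 0.0854}])

```text
time_s: 36.7
eef_pos: [0.4556, -0.0757, 0.1268]
tool_rot: [3.141, -0.0, -0.0]
wrist_force: [0.8, 0.0, 0.7]
finger_gap: 0.0854
grip_force: 0.0
```

```bash
python3 fr.py
python3 - <<'E'
from h import *
from tubchk import tub
for n in("top","side"):
  p=eyes.grab_frame(n)
  for r in eyes.trace(p,"fruit0"):
    if r["score"]>.3: print(n,round(r["score"],2),rect(p,r["pixels"]))
  tub(p)
E
```

```text
{'time_s': 36.7, 'eef_pos': [0.4556, -0.0757, 0.1268], 'tool_rot': [3.1407, -0.0002, -0.0003], 'joint_positions': [-0.3301, 0.3614, 1.85, -0.0012, 0.9301, 1.2415], 'wrist_force': [0.7985, 0.0283, 0.7432], 'finger_gap': 0.0854, 'grip_force': 0.0}
[ 0.4587 -0.0706] 0.021180620416998863 2092 0.05737140920212972
shift [ 0.002  -0.0052  0.1067] turn [ 0.0018 -0.0023  0.0005] deg 0.2
top 0.51 (array([0.474, 0.246]), array([0.0478, 0.0505]), 85.7, array([0.0399, 0.0524, 0.0622]))
blob 215 [0.44  0.315 0.028]
blob 65 [0.393 0.268 0.022]
side 0.96 (array([0.4719, 0.2525]), array([0.0485, 0.049 ]), 86.7, array([0.0345, 0.0523, 0.0611]))
side 0.85 (array([ 0.4538, -0.0697]), array([0.0458, 0.0412]), 44.6, array([0.0261, 0.0453, 0.0566]))
blob 19 [0.474 0.249 0.061]
blob 135 [0.39  0.275 0.022]
blob 298 [0.444 0.317 0.029]
```

Guava 1 sits in the tub at (0.474, 0.249). Now grasp guava 2.

Request:
servo_tool(series=[{"x": 0.001,"y": -0.002,"z": 0.04,"wx": 0,"wy": 0,"wz": 0,"claw": 0.0854},{"x": 0.001,"y": -0.002,"z": 0.08,"wx": 0,"wy": 0,"wz": 0,"claw": 0.0854},{"x": 0.001,"y": -0.002,"z": 0.105,"wx": 0,"wy": 0,"wz": 0,"claw": 0.0854},{"x": 0.001,"y": -0.002,"z": 0.105,"wx": 0,"wy": 0,"wz": 0,"claw": 0.07},{"x": 0.001,"y": -0.002,"z": 0.105,"wx": 0,"wy": 0,"wz": 0,"claw": 0.06},{"x": 0.001,"y": -0.002,"z": 0.105,"wx": 0,"wy": 0,"wz": 0,"claw": 0.05},{"x": 0.001,"y": -0.002,"z": 0.105,"wx": 0,"wy": 0,"wz": 0,"claw": 0.045},{"x": 0.001,"y": -0.002,"z": 0.105,"wx": 0,"wy": 0,"wz": 0,"claw": 0.045}])

```text
time_s: 37.75
eef_pos: [0.4585, -0.0744, 0.0238]
tool_rot: [3.139, -0.0, 0.009]
wrist_force: [-1.1, 2.1, 8.6]
finger_gap: 0.0517
grip_force: 31.3
```

Request:
servo_tool(series=[{"x": 0,"y": 0,"z": -0.04,"wx": 0,"wy": 0,"wz": 0,"claw": 0.045},{"x": 0,"y": 0,"z": -0.08,"wx": 0,"wy": 0,"wz": 0,"claw": 0.045},{"x": 0,"y": 0,"z": -0.12,"wx": 0,"wy": 0,"wz": 0,"claw": 0.045},{"x": -0.005,"y": -0.04,"z": -0.165,"wx": 0,"wy": 0,"wz": 0,"claw": 0.045},{"x": -0.01,"y": -0.085,"z": -0.168,"wx": 0,"wy": 0,"wz": 0,"claw": 0.045},{"x": -0.016,"y": -0.13,"z": -0.168,"wx": 0,"wy": 0,"wz": 0,"claw": 0.045},{"x": -0.022,"y": -0.175,"z": -0.168,"wx": 0,"wy": 0,"wz": 0,"claw": 0.045},{"x": -0.028,"y": -0.22,"z": -0.168,"wx": 0,"wy": 0,"wz": 0,"claw": 0.045},{"x": -0.034,"y": -0.26,"z": -0.168,"wx": 0,"wy": 0,"wz": 0,"claw": 0.045},{"x": -0.04,"y": -0.3,"z": -0.168,"wx": 0,"wy": 0,"wz": 0,"claw": 0.045}])

```text
time_s: 38.75
eef_pos: [0.4165, 0.2279, 0.1904]
tool_rot: [3.14, 0.0, 0.006]
wrist_force: [0.3, 0.1, -1.0]
finger_gap: 0.0516
grip_force: 32.2
```

Request:
servo_tool(series=[{"x": 0,"y": 0,"z": 0,"wx": 0,"wy": 0,"wz": 0,"claw": 0.045},{"x": 0,"y": 0,"z": 0,"wx": 0,"wy": 0,"wz": 0,"claw": 0.045}])

```text
time_s: 38.95
eef_pos: [0.4166, 0.2267, 0.1899]
tool_rot: [3.14, 0.004, 0.005]
wrist_force: [-0.3, -0.2, -1.4]
finger_gap: 0.0515
grip_force: 32.2
```

Run:
```python
from h import *
st(); C=np.array([.4396,.2495]); f2=C+[-.023,-.022]; plan([[((*f2,.027),TR(0))]])
```

```text
{'time_s': 38.95, 'eef_pos': [0.4166, 0.2267, 0.1899], 'tool_rot': [3.1398, 0.0037, 0.0047], 'joint_positions': [0.3383, 0.2984, 1.7358, -0.003, 1.1051, 1.9081], 'wrist_force': [-0.2564, -0.1731, -1.3921], 'finger_gap': 0.0515, 'grip_force': 32.2109}
call 0
   ([-0.001, -0.001, 0.163], [0.002, -0.003, 0.002], 'rows>=3.3')
```

Contact is expected at a drop of about 0.161.

Request:
servo_tool(series=[{"x": 0,"y": 0,"z": 0.04,"wx": 0,"wy": 0,"wz": 0,"claw": 0.045},{"x": 0,"y": 0,"z": 0.08,"wx": 0,"wy": 0,"wz": 0,"claw": 0.045},{"x": 0,"y": 0,"z": 0.115,"wx": 0,"wy": 0,"wz": 0,"claw": 0.045},{"x": 0,"y": 0,"z": 0.14,"wx": 0,"wy": 0,"wz": 0,"claw": 0.045},{"x": 0,"y": 0,"z": 0.152,"wx": 0,"wy": 0,"wz": 0,"claw": 0.045},{"x": 0,"y": 0,"z": 0.157,"wx": 0,"wy": 0,"wz": 0,"claw": 0.045},{"x": 0,"y": 0,"z": 0.16,"wx": 0,"wy": 0,"wz": 0,"claw": 0.045},{"x": 0,"y": 0,"z": 0.161,"wx": 0,"wy": 0,"wz": 0,"claw": 0.045},{"x": 0,"y": 0,"z": 0.161,"wx": 0,"wy": 0,"wz": 0,"claw": 0.045}])

```text
time_s: 39.85
eef_pos: [0.4188, 0.2255, 0.029]
tool_rot: [3.141, -0.004, 0.007]
wrist_force: [0.2, 6.7, -1.9]
finger_gap: 0.0515
grip_force: 33.6
```

Request:
servo_tool(series=[{"x": 0,"y": 0,"z": 0.001,"wx": 0,"wy": 0,"wz": 0,"claw": 0.045},{"x": 0,"y": 0,"z": 0.001,"wx": 0,"wy": 0,"wz": 0,"claw": 0.045}])

```text
time_s: 40.05
eef_pos: [0.419, 0.2256, 0.0288]
tool_rot: [-3.142, 0.004, -0.009]
wrist_force: [0.3, 5.8, 6.2]
finger_gap: 0.0516
grip_force: 33.8
```

Request:
servo_tool(series=[{"x": 0,"y": 0,"z": -0.001,"wx": 0,"wy": 0,"wz": 0,"claw": 0.053},{"x": 0,"y": -0.001,"z": -0.001,"wx": 0,"wy": 0,"wz": 0,"claw": 0.056},{"x": 0,"y": -0.002,"z": -0.001,"wx": 0,"wy": 0,"wz": 0,"claw": 0.059},{"x": 0,"y": -0.002,"z": -0.001,"wx": 0,"wy": 0,"wz": 0,"claw": 0.06},{"x": 0,"y": -0.002,"z": -0.01,"wx": 0,"wy": 0,"wz": 0,"claw": 0.06},{"x": 0,"y": -0.002,"z": -0.025,"wx": 0,"wy": 0,"wz": 0,"claw": 0.06},{"x": 0,"y": -0.002,"z": -0.06,"wx": 0,"wy": 0,"wz": 0,"claw": 0.06},{"x": 0,"y": -0.002,"z": -0.11,"wx": 0,"wy": 0,"wz": 0,"claw": 0.06},{"x": 0,"y": -0.002,"z": -0.16,"wx": 0,"wy": 0,"wz": 0,"claw": 0.07},{"x": 0,"y": -0.002,"z": -0.18,"wx": 0,"wy": 0,"wz": 0,"claw": 0.07}])

```text
time_s: 41.05
eef_pos: [0.4181, 0.2281, 0.2124]
tool_rot: [-3.141, 0.001, -0.013]
wrist_force: [0.9, -0.9, -1.4]
finger_gap: 0.07
grip_force: 0.0
```

Run:
```python
from h import *
from tubchk import tub
st()
for n in("side","top"):
  p=eyes.grab_frame(n)
  for q in("fruit0","bundle","tin"):
    for r in eyes.trace(p,q):
      if r["score"]>.3: print(n,q,round(r["score"],2),rect(p,r["pixels"],.024 if q=="bundle" else -1,.036 if q=="bundle" else 9))
  tub(p)
```

```text
{'time_s': 41.05, 'eef_pos': [0.4181, 0.2281, 0.2124], 'tool_rot': [-3.1415, 0.0007, -0.0132], 'joint_positions': [0.3402, 0.2746, 1.7009, -0.003, 1.1581, 1.9126], 'wrist_force': [0.916, -0.9212, -1.4], 'finger_gap': 0.07, 'grip_force': 0.0}
side fruit0 0.85 (array([0.4628, 0.2683]), array([0.05  , 0.0844]), 26.2, array([0.0369, 0.0529, 0.0618]))
side fruit0 0.68 (array([0.4057, 0.2437]), array([0.0536, 0.0873]), 33.8, array([0.0331, 0.0524, 0.0614]))
side bundle 0.85 (array([0.6623, 0.2184]), array([0.0385, 0.2502]), 7.0, array([0.0266, 0.0298, 0.0328]))
side tin 0.69 (array([0.5524, 0.1244]), array([0.0348, 0.0507]), 76.2, array([0.0134, 0.0645, 0.0763]))
blob 130 [0.39  0.274 0.022]
blob 160 [0.463 0.323 0.03 ]
blob 118 [0.428 0.308 0.028]
top fruit0 0.61 (array([0.473 , 0.2467]), array([0.048 , 0.0501]), 31.2, array([0.0369, 0.0526, 0.0625]))
top fruit0 0.5 (array([0.4189, 0.2032]), array([0.048 , 0.0844]), 1.4, array([0.013 , 0.0483, 0.0612]))
top bundle 0.9 (array([0.6634, 0.2153]), array([0.0374, 0.2484]), 7.4, array([0.0248, 0.0294, 0.0346]))
top tin 0.74 (array([0.5578, 0.1105]), array([0.0613, 0.0492]), 7.2, array([0.0162, 0.0728, 0.0789]))
blob 64 [0.47  0.315 0.027]
blob 10 [0.441 0.295 0.022]
blob 28 [0.386 0.265 0.023]
```

Both guavas are standing in the tub. Now the bundle.

Run:
```python
from h import *
Y=TR(97.3); B=np.array([.663,.2165]); C=np.array([.4396,.2495])
plan([[((.54,.222,.19),TR(50))],[((*B,.12),Y)],[((*B,.013),Y)],[((*B,.2),Y)],[((*C,.2),TR(40))],[((*C,.128),TR(40))]])
a=fitfk(); j=np.array(arm.read_state()["joint_positions"])
for t,y in (((.54,.222,.19),50),((*B,.12),97.3),((*B,.013),97.3),((*C,.2),40),((*C,.123),40)): j,e=ik(a,t,TR(y),j); print(j.round(2),e.round(4))
P=pts(eyes.grab_frame("top")); d=np.hypot(P[:,0]-C[0],P[:,1]-C[1]); Q=P[(d>.09)&(d<.125)&(P[:,2]>.09)&(P[:,2]<.13)]; an=np.degrees(np.arctan2(Q[:,1]-C[1],Q[:,0]-C[0]))
for k in range(-180,180,30):
    m=(an>=k)&(an<k+30); 
    if m.any(): print(k,m.sum(),np.percentile(Q[m,2],[50,95]).round(3),np.hypot(*(Q[m,:2]-C).T).max().round(3))
```

```text
call 0
   ([0.124, 0.006, 0.016], [0.002, 0.002, -0.873], 'rows>=5.8')
call 1
   ([0.075, 0.097, 0.07], [-0.0, 0.0, -0.826], 'rows>=5.5')
call 2
   ([-0.0, 0.0, 0.107], [-0.0, 0.0, 0.0], 'rows>=2.1')
call 3
   ([-0.0, 0.0, -0.187], [-0.0, 0.0, 0.0], 'rows>=3.7')
call 4
   ([0.061, -0.217, -0.0], [-0.0, 0.0, 1.001], 'rows>=6.7')
call 5
   ([-0.0, 0.0, 0.072], [0.0, 0.0, -0.0], 'rows>=1.4')
fk [ 0.1793  0.506   0.3795  0.304   0.0764 -0.0181] rms 0.00326 rotres [0.0, 0.0, 0.0, 0.0, 0.0, 0.0, 0.0, 0.0, 0.0, 0.0, 0.0, 0.0]
[0.26 0.5  1.43 0.   1.22 0.96] 0.0
[0.21 0.77 1.12 0.   1.25 0.08] 0.0
[ 0.21  0.86  1.24 -0.    1.04  0.08] 0.0
[ 0.36  0.34  1.64 -0.    1.16  1.24] 0.0
[ 0.36  0.42  1.76 -0.    0.97  1.24] 0.0
-180 68 [0.108 0.115] 0.103
-150 63 [0.108 0.112] 0.103
-120 102 [0.106 0.113] 0.112
-90 67 [0.108 0.114] 0.104
-60 62 [0.108 0.115] 0.104
-30 67 [0.108 0.114] 0.104
0 80 [0.107 0.113] 0.103
30 93 [0.107 0.112] 0.105
60 2 [0.107 0.109] 0.105
150 66 [0.107 0.113] 0.104
```

Request:
servo_tool(series=[{"x": 0.124,"y": 0.006,"z": 0.016,"wx": 0.002,"wy": 0.002,"wz": -0.873,"claw": 0.07},{"x": 0.124,"y": 0.006,"z": 0.016,"wx": 0.002,"wy": 0.002,"wz": -0.873,"claw": 0.07},{"x": 0.124,"y": 0.006,"z": 0.016,"wx": 0.002,"wy": 0.002,"wz": -0.873,"claw": 0.07},{"x": 0.124,"y": 0.006,"z": 0.016,"wx": 0.002,"wy": 0.002,"wz": -0.873,"claw": 0.07},{"x": 0.124,"y": 0.006,"z": 0.016,"wx": 0.002,"wy": 0.002,"wz": -0.873,"claw": 0.07},{"x": 0.124,"y": 0.006,"z": 0.016,"wx": 0.002,"wy": 0.002,"wz": -0.873,"claw": 0.07},{"x": 0.124,"y": 0.006,"z": 0.016,"wx": 0.002,"wy": 0.002,"wz": -0.873,"claw": 0.07}])

```text
time_s: 42.2
eef_pos: [0.5407, 0.2219, 0.1903]
tool_rot: [2.846, 1.329, 0.001]
wrist_force: [-0.6, 0.2, -0.3]
finger_gap: 0.0701
grip_force: 0.0
```

Request:
servo_tool(series=[{"x": 0.075,"y": 0.097,"z": 0.07,"wx": 0,"wy": 0,"wz": -0.826,"claw": 0.07},{"x": 0.075,"y": 0.097,"z": 0.07,"wx": 0,"wy": 0,"wz": -0.826,"claw": 0.07},{"x": 0.075,"y": 0.097,"z": 0.07,"wx": 0,"wy": 0,"wz": -0.826,"claw": 0.07},{"x": 0.075,"y": 0.097,"z": 0.07,"wx": 0,"wy": 0,"wz": -0.826,"claw": 0.07},{"x": 0.075,"y": 0.097,"z": 0.07,"wx": 0,"wy": 0,"wz": -0.826,"claw": 0.07},{"x": 0.075,"y": 0.097,"z": 0.07,"wx": 0,"wy": 0,"wz": -0.826,"claw": 0.07},{"x": 0.075,"y": 0.097,"z": 0.07,"wx": 0,"wy": 0,"wz": -0.826,"claw": 0.07},{"x": 0.075,"y": 0.097,"z": 0.07,"wx": 0,"wy": 0,"wz": -0.826,"claw": 0.07}])

```text
time_s: 43.0
eef_pos: [0.6634, 0.2173, 0.1213]
tool_rot: [2.079, 2.354, 0.003]
wrist_force: [-1.2, 0.6, 0.3]
finger_gap: 0.07
grip_force: 0.0
```

Run:
```python
from h import *
st(); w=eyes.grab_frame("wrist"); P=pts(w); Q=P[(P[:,2]>.022)&(P[:,2]<.036)&(abs(P[:,0]-.663)<.06)&(abs(P[:,1]-.2165)<.15)]
print("wrist",len(Q),cv2.minAreaRect(Q[:,:2].astype(np.float32)))
p=eyes.grab_frame("side")
for r in eyes.trace(p,"bundle")[:1]: print(r["score"],rect(p,r["pixels"],.024,.036))
plan([[((.663,.2165,.013),TR(97.3))]])
```

```text
{'time_s': 43.0, 'eef_pos': [0.6634, 0.2173, 0.1213], 'tool_rot': [2.0789, 2.354, 0.0028], 'joint_positions': [0.2067, 0.7573, 1.1345, 0.0003, 1.2477, 0.0827], 'wrist_force': [-1.1722, 0.5754, 0.3322], 'finger_gap': 0.07, 'grip_force': 0.0}
wrist 19173 ((0.6644454598426819, 0.21987003087997437), (0.03734146058559418, 0.24750226736068726), 6.973204135894775)
0.58 (array([0.6623, 0.2179]), array([0.039 , 0.2507]), 7.4, array([0.0267, 0.0298, 0.0329]))
call 0
   ([-0.001, -0.001, 0.109], [0.003, -0.0, -0.001], 'rows>=2.2')
```

Request:
servo_tool(series=[{"x": 0.001,"y": 0,"z": 0.045,"wx": 0,"wy": 0,"wz": 0,"claw": 0.07},{"x": 0.001,"y": 0,"z": 0.085,"wx": 0,"wy": 0,"wz": 0,"claw": 0.07},{"x": 0.001,"y": 0,"z": 0.105,"wx": 0,"wy": 0,"wz": 0,"claw": 0.07},{"x": 0.001,"y": 0,"z": 0.107,"wx": 0,"wy": 0,"wz": 0,"claw": 0.06},{"x": 0.001,"y": 0,"z": 0.107,"wx": 0,"wy": 0,"wz": 0,"claw": 0.045},{"x": 0.001,"y": 0,"z": 0.107,"wx": 0,"wy": 0,"wz": 0,"claw": 0.03},{"x": 0.001,"y": 0,"z": 0.107,"wx": 0,"wy": 0,"wz": 0,"claw": 0.025},{"x": 0.001,"y": 0,"z": 0.107,"wx": 0,"wy": 0,"wz": 0,"claw": 0.025},{"x": 0.001,"y": 0,"z": 0.107,"wx": 0,"wy": 0,"wz": 0,"claw": 0.025}], grip_force=60)

```text
time_s: 44.05
eef_pos: [0.665, 0.2186, 0.017]
tool_rot: [2.073, 2.356, 0.008]
wrist_force: [0.2, 0.1, 6.2]
finger_gap: 0.035
grip_force: 62.6
```

Request:
servo_tool(series=[{"x": 0,"y": 0,"z": -0.03,"wx": 0,"wy": 0,"wz": 0,"claw": 0.025},{"x": 0,"y": 0,"z": -0.07,"wx": 0,"wy": 0,"wz": 0,"claw": 0.025},{"x": 0,"y": 0,"z": -0.12,"wx": 0,"wy": 0,"wz": 0,"claw": 0.025},{"x": 0,"y": 0,"z": -0.17,"wx": 0,"wy": 0,"wz": 0,"claw": 0.025},{"x": 0,"y": 0,"z": -0.2,"wx": 0,"wy": 0,"wz": 0,"claw": 0.025},{"x": 0,"y": 0,"z": -0.2,"wx": 0,"wy": 0,"wz": 0,"claw": 0.025}])

```text
time_s: 44.65
eef_pos: [0.6653, 0.2187, 0.2217]
tool_rot: [2.069, 2.353, 0.018]
wrist_force: [0.6, -0.6, -2.0]
finger_gap: 0.0349
grip_force: 61.7
```

Run:
```python
from h import *
st(); w=eyes.grab_frame("side")
r=eyes.trace(w,"bundle")[0]; print(r["score"]); c=rect(w,r["pixels"]); P=pts(w,r["pixels"]); T=P[P[:,2]>np.percentile(P[:,2],95)-.014]; print(c, cv2.minAreaRect(T[:,:2].astype(np.float32))); print(np.polyfit(T[:,1],T[:,2],1))
C=np.array([.4396,.2495]); plan([[((*C,.21),TR(40))],[((*C,.125),TR(40))]])
```

```text
{'time_s': 44.65, 'eef_pos': [0.6653, 0.2187, 0.2217], 'tool_rot': [2.0694, 2.3528, 0.0179], 'joint_positions': [0.2082, 0.6836, 0.9981, 0.0003, 1.4458, 0.0802], 'wrist_force': [0.553, -0.6388, -2.007], 'finger_gap': 0.0349, 'grip_force': 61.7436}
0.56
(array([0.7032, 0.1713]), array([0.1849, 0.3518]), 6.0, array([0.2059, 0.234 , 0.2368])) ((0.64641273021698, 0.21814778447151184), (0.08075359463691711, 0.2483590692281723), 3.8183646202087402)
[-0.00194339  0.23486241]
call 0
   ([0.06, -0.218, 0.004], [0.003, -0.002, 1.001], 'rows>=6.7')
call 1
   ([0.0, 0.001, 0.085], [-0.0, 0.0, -0.0], 'rows>=1.7')
```

Request:
servo_tool(series=[{"x": 0.004,"y": -0.02,"z": 0,"wx": 0,"wy": 0,"wz": 0.09,"claw": 0.025},{"x": 0.011,"y": -0.048,"z": 0,"wx": 0,"wy": 0,"wz": 0.21,"claw": 0.025},{"x": 0.019,"y": -0.078,"z": 0,"wx": 0,"wy": 0,"wz": 0.34,"claw": 0.025},{"x": 0.028,"y": -0.108,"z": 0.001,"wx": 0,"wy": 0,"wz": 0.47,"claw": 0.025},{"x": 0.036,"y": -0.138,"z": 0.002,"wx": 0.001,"wy": 0,"wz": 0.6,"claw": 0.025},{"x": 0.044,"y": -0.166,"z": 0.003,"wx": 0.002,"wy": -0.001,"wz": 0.73,"claw": 0.025},{"x": 0.051,"y": -0.192,"z": 0.004,"wx": 0.002,"wy": -0.001,"wz": 0.86,"claw": 0.025},{"x": 0.057,"y": -0.21,"z": 0.004,"wx": 0.003,"wy": -0.002,"wz": 0.95,"claw": 0.025},{"x": 0.06,"y": -0.218,"z": 0.004,"wx": 0.003,"wy": -0.002,"wz": 1.001,"claw": 0.025},{"x": 0.06,"y": -0.218,"z": 0.004,"wx": 0.003,"wy": -0.002,"wz": 1.001,"claw": 0.025}])

```text
time_s: 45.75
eef_pos: [0.4372, 0.2497, 0.2084]
tool_rot: [-2.952, -1.075, 0.008]
wrist_force: [0.4, 0.4, -1.6]
finger_gap: 0.0347
grip_force: 61.6
```

Request:
servo_tool(series=[{"x": 0,"y": 0,"z": 0,"wx": 0,"wy": 0,"wz": 0,"claw": 0.025},{"x": 0,"y": 0,"z": 0,"wx": 0,"wy": 0,"wz": 0,"claw": 0.025}])

```text
time_s: 45.95
eef_pos: [0.4397, 0.2496, 0.2094]
tool_rot: [-2.952, -1.075, 0.003]
wrist_force: [1.2, -0.0, -1.7]
finger_gap: 0.0346
grip_force: 61.6
```

Run:
```python
from h import *
s=st(); q=eyes.grab_frame("top"); print((R.from_rotvec(s["tool_rot"])*R.from_euler("x",180,degrees=True)).as_euler("ZYX",degrees=True))
for r in eyes.trace(q,"bundle")[:2]: print(r["score"],rect(q,r["pixels"],.2,.25))
C=np.array([.4396,.2495]); plan([[((*C,.132),TR(40))],[((*C,.127),TR(40))]])
```

```text
{'time_s': 45.95, 'eef_pos': [0.4397, 0.2496, 0.2094], 'tool_rot': [-2.9518, -1.0749, 0.0029], 'joint_positions': [0.3645, 0.3346, 1.6226, 0.0002, 1.1863, 1.2368], 'wrist_force': [1.1925, -0.0381, -1.6879], 'finger_gap': 0.0346, 'grip_force': 61.6001}
[40.01841297  0.09559917  0.04444048]
0.65 (array([0.4378, 0.2481]), array([0.2515, 0.0387]), 39.7, array([0.2088, 0.2216, 0.2267]))
call 0
   ([-0.0, 0.0, 0.078], [-0.001, 0.001, -0.0], 'rows>=1.6')
call 1
   ([-0.0, 0.0, 0.005], [0.0, 0.0, -0.0], 'rows>=0.1')
```

Request:
servo_tool(series=[{"x": 0,"y": 0,"z": 0.03,"wx": 0,"wy": 0,"wz": 0,"claw": 0.025},{"x": 0,"y": 0,"z": 0.055,"wx": 0,"wy": 0,"wz": 0,"claw": 0.025},{"x": 0,"y": 0,"z": 0.07,"wx": 0,"wy": 0,"wz": 0,"claw": 0.025},{"x": 0,"y": 0,"z": 0.076,"wx": 0,"wy": 0,"wz": 0,"claw": 0.025},{"x": 0,"y": 0,"z": 0.079,"wx": 0,"wy": 0,"wz": 0,"claw": 0.025},{"x": 0,"y": 0,"z": 0.081,"wx": 0,"wy": 0,"wz": 0,"claw": 0.025},{"x": 0,"y": 0,"z": 0.081,"wx": 0,"wy": 0,"wz": 0,"claw": 0.025}])

```text
time_s: 46.75
eef_pos: [0.4398, 0.25, 0.1297]
tool_rot: [-2.952, -1.074, -0.001]
wrist_force: [-0.1, -0.1, -1.5]
finger_gap: 0.035
grip_force: 61.7
```

Request:
servo_tool(series=[{"x": 0,"y": 0,"z": 0.001,"wx": 0,"wy": 0,"wz": 0,"claw": 0.025},{"x": 0,"y": 0,"z": 0.001,"wx": 0,"wy": 0,"wz": 0,"claw": 0.025}])

```text
time_s: 46.95
eef_pos: [0.4395, 0.25, 0.1286]
tool_rot: [-2.952, -1.074, -0.0]
wrist_force: [-0.4, 0.5, -1.9]
finger_gap: 0.0346
grip_force: 61.7
```

Request:
servo_tool(series=[{"x": 0,"y": 0,"z": 0.001,"wx": 0,"wy": 0,"wz": 0,"claw": 0.025},{"x": 0,"y": 0,"z": 0.002,"wx": 0,"wy": 0,"wz": 0,"claw": 0.025},{"x": 0,"y": 0,"z": 0.002,"wx": 0,"wy": 0,"wz": 0,"claw": 0.025}])

```text
time_s: 47.25
eef_pos: [0.4396, 0.25, 0.1273]
tool_rot: [-2.952, -1.074, -0.001]
wrist_force: [-1.7, -0.8, 6.7]
finger_gap: 0.0345
grip_force: 62.8
```

Contact on the rim. Release and withdraw straight up.

Request:
servo_tool(series=[{"x": 0,"y": 0,"z": 0,"wx": 0,"wy": 0,"wz": 0,"claw": 0.04},{"x": 0,"y": 0,"z": 0,"wx": 0,"wy": 0,"wz": 0,"claw": 0.05},{"x": 0,"y": 0,"z": 0,"wx": 0,"wy": 0,"wz": 0,"claw": 0.06},{"x": 0,"y": 0,"z": 0,"wx": 0,"wy": 0,"wz": 0,"claw": 0.06},{"x": 0,"y": 0,"z": -0.02,"wx": 0,"wy": 0,"wz": 0,"claw": 0.06},{"x": 0,"y": 0,"z": -0.06,"wx": 0,"wy": 0,"wz": 0,"claw": 0.06},{"x": 0,"y": 0,"z": -0.11,"wx": 0,"wy": 0,"wz": 0,"claw": 0.06},{"x": 0,"y": 0,"z": -0.15,"wx": 0,"wy": 0,"wz": 0,"claw": 0.06}])

```text
time_s: 48.05
eef_pos: [0.4396, 0.2499, 0.2787]
tool_rot: [-2.952, -1.074, -0.002]
wrist_force: [0.6, 0.1, 0.1]
finger_gap: 0.0599
grip_force: 0.0
```

Request:
servo_tool(series=[{"x": -0.05,"y": 0.05,"z": -0.03,"wx": 0,"wy": 0,"wz": 0,"claw": 0.06},{"x": -0.1,"y": 0.1,"z": -0.06,"wx": 0,"wy": 0,"wz": 0,"claw": 0.06},{"x": -0.1,"y": 0.15,"z": -0.06,"wx": 0,"wy": 0,"wz": 0,"claw": 0.06},{"x": -0.1,"y": 0.2,"z": -0.06,"wx": 0,"wy": 0,"wz": 0,"claw": 0.06},{"x": -0.1,"y": 0.2,"z": -0.06,"wx": 0,"wy": 0,"wz": 0,"claw": 0.06},{"x": -0.1,"y": 0.2,"z": -0.06,"wx": 0,"wy": 0,"wz": 0,"claw": 0.06},{"x": -0.1,"y": 0.2,"z": -0.06,"wx": 0,"wy": 0,"wz": 0,"claw": 0.06}])

```text
time_s: 48.75
eef_pos: [0.4914, 0.0317, 0.3357]
tool_rot: [-2.952, -1.07, 0.002]
wrist_force: [-0.4, 0.4, 0.2]
finger_gap: 0.0602
grip_force: 0.0
```

Run:
```python
from h import *
from tubchk import tub
st()
p=eyes.grab_frame("top"); q=eyes.grab_frame("side")
for im,n in((p,"top"),(q,"side")):
  for k,lo,hi in(("bundle",.13,.15),("scoop",.0,.09),("tin",-.01,.09),("brush",0,.03)):
    for r in eyes.trace(im,k)[:3]:
      if r["score"]>.4:
        try: print(n,k,round(r["score"],2),rect(im,r["pixels"],lo,hi))
        except Exception as e: print(n,k,"none")
  tub(im)
a=cv2.resize(p["frame"],(400,300)); b=cv2.resize(q["frame"],(400,300)); c=cv2.resize(p["frame"][150:300,70:270],(400,300),interpolation=cv2.INTER_CUBIC); d=cv2.resize(q["frame"][270:420,130:330],(400,300),interpolation=cv2.INTER_CUBIC)
cv2.imwrite("pics/comp3.png",np.vstack([np.hstack([a,b]),np.hstack([c,d])])[:,:,::-1])
```

```text
{'time_s': 48.75, 'eef_pos': [0.4914, 0.0317, 0.3357], 'tool_rot': [-2.9525, -1.0704, 0.0021], 'joint_positions': [-0.0915, 0.2231, 1.4241, 0.0004, 1.4961, 0.7837], 'wrist_force': [-0.4257, 0.3693, 0.232], 'finger_gap': 0.0602, 'grip_force': 0.0}
top bundle 0.59 (array([0.4372, 0.2488]), array([0.2505, 0.0393]), 39.5, array([0.1343, 0.14  , 0.145 ]))
top scoop 0.74 (array([ 0.2612, -0.2189]), array([0.0612, 0.1549]), 14.4, array([0.0007, 0.0069, 0.0516]))
top scoop 0.7 (array([ 0.5459, -0.408 ]), array([0.085 , 0.2138]), 83.2, array([0.0035, 0.0116, 0.0747]))
top scoop 0.62 (array([ 0.4829, -0.6556]), array([0.0617, 0.1629]), 0.6, array([0.0007, 0.008 , 0.0522]))
top brush 0.75 (array([ 0.776 , -0.0991]), array([0.1921, 0.0518]), 85.0, array([0.0067, 0.0147, 0.0204]))
top brush 0.69 (array([0.4192, 0.3174]), array([0.023 , 0.0154]), 44.9, array([0.0158, 0.025 , 0.0285]))
blob 178 [0.521 0.315 0.14 ]
blob 455 [0.463 0.283 0.139]
blob 233 [0.395 0.209 0.14 ]
side bundle 0.72 (array([0.4364, 0.2501]), array([0.2488, 0.0383]), 39.7, array([0.1367, 0.1402, 0.1426]))
side scoop 0.79 (array([ 0.5255, -0.4398]), array([0.1576, 0.1395]), 9.2, array([0.0062, 0.0497, 0.0735]))
side scoop 0.56 (array([ 0.2593, -0.2166]), array([0.0622, 0.1581]), 13.8, array([0.0005, 0.0226, 0.0497]))
side tin 0.87 (array([0.5504, 0.1174]), array([0.05  , 0.0498]), 64.8, array([0.0108, 0.0712, 0.0771]))
side brush 0.78 (array([ 0.7741, -0.0951]), array([0.1891, 0.0569]), 81.9, array([0.0085, 0.0143, 0.0185]))
blob 381 [0.352 0.185 0.14 ]
blob 1896 [0.437 0.254 0.14 ]
blob 449 [0.518 0.322 0.14 ]
blob 134 [0.39  0.274 0.022]
blob 292 [0.444 0.318 0.03 ]
```

View pics/comp3.png

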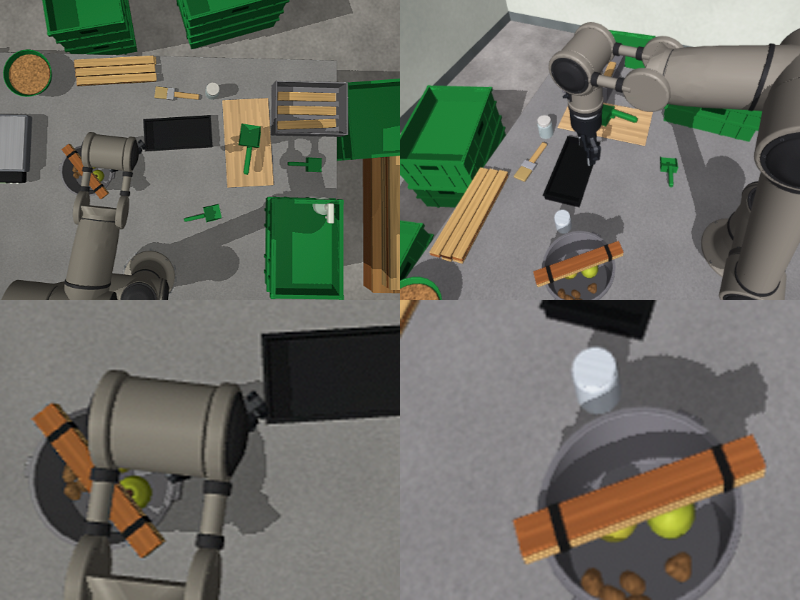

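The pictures show the bundle level across the middle of the tub with both guavas and the nuggets below it. The tray is empty, the scoop lies on its board, and the tin and brush have not moved. Handing in.

```bash
python3 -c "
from workcell import arm
print(arm.hand_in())"
```

```text
the job is handed in; nothing more can be done
None
```

The egg trap is ready and handed in: all five nuggets and both guavas are in the tub (the guavas stand on its floor beside the nuggets, not on them), the bundle lies level across the middle of the rim, the scoop lies flat on its board, and the tin and brush show no movement.

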